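# Count three beech plugs off with a counting tray

## Task

Five beech plugs lie on the deck of the wooden counting tray: sweep exactly three of them, any three, into the tray's trough and leave the other two on the deck, then shut the hinged lid fully down over the trough. With the lid still shut over the counted three, return the two left-over plugs from the deck to the ribbed stock tote (the tray can be lifted by its handle and tipped), and only after that pour the three counted plugs out of the trough's open end into the cardboard carton. Finally stand the tray flat on the bench again and let go, without disturbing the turned organiser disc, the glue jar or the brush.

Things in the scene. Friction and masses are not known exactly. Their poses are not given: they have to be found in the camera images.
- tray: loose wooden counting tray, 0.2 to 0.33 kg, 208 mm (x, with handle) by 160 mm (y). Origin: centre of the underside (middle of the 160 mm, 75 mm from the trough's outer face), z up. Trough along its +x side (away from the robot at the start), handle on its -x side. Plug-on-tray friction is 0.42 to 0.6: plugs slide once it is tipped beyond 23 to 31 degrees; 45 is ample
- deck (a point): middle of the deck's top, at (-48, 0, 20) mm in the tray's frame, axes as the tray's. The deck is flat, spans x -121 to 25 mm and y -80 to 80 mm of the tray's frame; a wall 5 mm thick rising 12 mm above it closes its -x side and its -y end. Its +y end is open: deck pieces slide off there when that end is tipped down
- trough (a point): middle of the trough's floor, at (47.5, 0, 5) mm in the tray's frame, axes as the tray's. Inside x 25 to 70 mm, floor 15 mm below the deck (a plain vertical step down from the deck), outer wall up to deck height. Its +y end is closed; its -y end is open: trough pieces slide out there when that end is tipped down
- handle (a point): grip point on the tray's upright handle, at (-127, 0, 60) mm in the tray's frame, axes as the tray's. The handle is a plate 12 mm thick (tray's x), 44 mm wide (y), from the underside up to 80 mm, against the outside of the deck's -x wall, whose top is 32 mm above the underside. Grip it across its thickness, firmly (40 N or more)
- lid (a joint): angle of the trough's lid: 0 fully shut (flat over the trough, its top 4 mm above the deck), 1.75 to 2.05 rad at the start (standing open, leaning away from the deck), 2.1 rad stop. Stiff hinge (0.018 N m): it stays where it is left, so swing it over and press it down. Lid plate 50 mm from hinge to free edge, 158 mm long, 4 mm thick, 30 g
- lid_hinge (a point): middle of the lid's hinge axis, at (73, 0, 22) mm in the tray's frame; the axis runs along the tray's y
- lid_edge (a point): middle of the lid's free edge, 50 mm from the hinge: shut, it lies at (23, 0, 22) mm in the tray's frame; open, it stands up above the hinge
- plug0_c (a point): centre of a plain beech plug, a disc 26 mm in diameter and 12 mm high, 12 g, one of five alike; it lies flat on the tray's deck at the start (centre 26 mm above the bench)
- plug1_c (a point): centre of a plain beech plug, a disc 26 mm in diameter and 12 mm high, 12 g, one of five alike; it lies flat on the tray's deck at the start (centre 26 mm above the bench)
- plug2_c (a point): centre of a plain beech plug, a disc 26 mm in diameter and 12 mm high, 12 g, one of five alike; it lies flat on the tray's deck at the start (centre 26 mm above the bench)
- plug3_c (a point): centre of a plain beech plug, a disc 26 mm in diameter and 12 mm high, 12 g, one of five alike; it lies flat on the tray's deck at the start (centre 26 mm above the bench)
- plug4_c (a point): centre of a plain beech plug, a disc 26 mm in diameter and 12 mm high, 12 g, one of five alike; it lies flat on the tray's deck at the start (centre 26 mm above the bench)
- tote_mouth (a point): centre of the mouth of the ribbed plastic stock tote, fixed to the bench: outside 170 (x) by 140 (y) by 65 mm high, walls 5 mm; the mouth plane is 65 mm above the bench; axes along its sides, z up. A single layer of like plugs, fixed, lies on its floor. It stands left of the tray (+y)
- carton_mouth (a point): centre of the mouth of the open cardboard carton, fixed to the bench: inside 142 (x) by 122 (y), walls 4 mm, mouth plane 50 mm above the bench; two flaps hang outward from its y sides, no higher than the rim; axes along its sides, z up. It stands right of the tray (-y)
- organiser: bystander, loose: turned wooden organiser disc with round pockets, 90 mm in diameter, 30 mm high, beyond the tray; origin at the centre of its underside
- glue: bystander, loose: glue jar, 52 mm in diameter, 80 mm high, beyond the tray; origin at the centre of its underside
- brush: bystander, loose: hand brush 160 mm long lying on the bench on the robot's side, under 40 mm high; origin on its underside

How it is judged:
By the outcome, as a careful person would: the job done as asked, in the order asked, and still so for the second after the job is handed in, with the robot touching nothing.
It also fails if it takes over 72 s, if anything falls off the work surface, if the arm or the gripper's body presses on something with over 40 N, if the wrist force passes 120 N, or if a joint passes its speed limit or range.

## Robot

A 6-joint arm with a two-finger parallel gripper is mounted at the origin on the work surface. World frame = base frame: x ahead of the robot, y to its left, z up, the work surface at z = 0. Lengths are in m, angles in rad, forces in N, time in s.
With the tool pointing down it reaches from about 0.25 to 0.775 m from the base axis. Payload 8.9 kg.
Tool frame: the origin (TCP) lies midway between the tips of the shut fingers; the grasp point (between the pads) lies 19 mm behind it; z points along the fingers, y is the line along which they close (so a half turn about z gives the same grasp; the last joint's range is limited). The gripper opens to 85 mm and grips with 20 to 120 N. Pads are 22 mm wide; open, the fingers measure 114 mm over their backs; the gripper's body (76 mm by 85 mm) begins 54 mm behind the grasp point. The pads swing forward as they close: fully open they stand 13 mm farther back than shut.
Start: joints at [1.2, 0.291, -0.153, 1.127, 0, 1.431], TCP at [0.121, 0.511, 0.198] pointing down, gripper open.
Joint ranges: [-2.52, 2.52], [-0.91, 1.74], [-1.3, 1.37], [-1.96, 2.02], [-1.52, 1.47], [-3.14, 3.14]. Speed limits (rad/s): [2.22, 2.22, 2.79, 3.14, 3.14, 3.14].

## Interface

Orientations are given as a rotation vector (axis times angle).
In Python, from rig import monitor, optics, order gives the robot as it stands.
- The arm moves only by the shell command python3 -m inch 'ROWS' [FORCE]. ROWS is JSON, a list of rows, each an object with "hand": the gripper's target within -1 to 1 (fully open at 1, half-way at 0, shut at -1); "linear": the shift along the tool's x, y, z in m, a list of three; "dr": the turn, a rotation vector about the tool's x, y, z in rad, a list of three. A call has 1 to 12 rows; each row shifts and turns the commanded pose from where the row before left it, along the tool's axes as they then stand; what a row does not reach is not made up. A row lasts 1/10 s, in which the tool goes at most 50 mm and 8.59 degrees, less where a joint would pass 70% of its speed; a pose out of reach is approached as far as the arm can. A call with a gripper value outside its range is refused whole. The fingers move at their own pace and stop on an object; FORCE is the grip in N (left out, the last holds). Time passes only in rows, so rows that do not move let the fingers close. It gives the time, the measured TCP pose, the force, the opening and the grip force at its end, in the units of the state.
- monitor.sense(): the state, without advancing time (a new reading comes with each control period).
- optics.snapshot(name): name is "scene" or "top" or "wrist"; returns a dict with "frame" (400x640x3 uint8, red, green, blue), "fov_y" (degrees; the focal length in pixels is half the picture's height over the tangent of half this angle, whatever the lens; pixels are square), "cx", "cy" (the principal point, pixels), "R" (3x3) and "t" (3): a world point X has camera coordinates R X + t. Camera axes: x right, y down, z forward; pixel columns grow to the right and rows downward; lengths in m; the calibration is good to about 2 mm. A picture is of the moment at which its call begins. There is no depth.
- order.close_job(): hands the job in; it is judged then, once.
The state is a dict: "clock": time; "joint_pos": joint angles; "qvel": joint speeds; "effort": joint torques, N m; "eef_pos": TCP position; "tcp_rot": TCP orientation; "ft_force": force on the tool from outside, world axes, zero at the start; "torque": the same for the moment, N m; "opening": opening from 0.0 (shut) to 1.0 (fully open); "gripper_force": force on a finger pad.
Only numpy, scipy, OpenCV 4.12 (cv2) and the standard library are available. Lean on these libraries where they do the work, as an engineer would, in place of code of your own. Each camera call takes 0.05 s, during which the arm holds its last target. There are 200 camera calls.

## Working session

There is one attempt and no reset: what is moved stays moved. The work goes in short steps, Python scripts to look and compute and a shell command to move; the robot and the scene stay as the last step left them, time stands still between calls to the robot, and variables do not carry over. Pictures are saved under pics/ and viewed, at most 10 in all, crops included, and the job is handed in when it is done.

```bash
mkdir -p pics; ls; cat > h.py <<'E'
import numpy as np, cv2
from rig import monitor, optics, order
from scipy.spatial.transform import Rotation as Rn
def snap(n,f=None):
    s=optics.snapshot(n)
    if f: cv2.imwrite('pics/'+f,s['frame'][:,:,::-1])
    return s
def ray(s,u,v):
    f=200/np.tan(np.radians(s['fov_y'])/2); R=np.array(s['R']);t=np.array(s['t'])
    return -R.T@t, R.T@np.array([(u-s['cx'])/f,(v-s['cy'])/f,1.])
def onz(s,u,v,z):
    c,d=ray(s,u,v); return c+d*(z-c[2])/d[2]
def proj(s,X):
    f=200/np.tan(np.radians(s['fov_y'])/2); p=np.array(s['R'])@X+np.array(s['t'])
    return p[:2]/p[2]*f+[s['cx'],s['cy']]
def tri(s1,p1,s2,p2):
    a,d=ray(s1,*p1);b,e=ray(s2,*p2)
    k=np.linalg.lstsq(np.c_[d,-e],b-a,rcond=None)[0]
    P=a+k[0]*d;Q=b+k[1]*e
    return (P+Q)/2,np.linalg.norm(P-Q)
E
python3 - <<'E'
from h import *
import pickle
d={}
for n in("scene","top","wrist"):
    s=snap(n,n+'0.png'); d[n]=s
    print(n,s['fov_y'],s['cx'],s['cy'],np.round(s['R'],3).tolist(),np.round(s['t'],3))
pickle.dump(d,open('s0.pkl','wb'))
print({k:np.round(v,3) for k,v in monitor.sense().items()})
E
```

```text
pics
scene 52.38440100344807 321.91183441209813 209.53137621506497 [[-0.451, 0.892, -0.014], [0.64, 0.312, -0.702], [-0.622, -0.326, -0.712]] [ 0.251 -0.302  1.257]
top 53.64898655208718 318.2611070916927 200.2042638024348 [[0.017, -1.0, -0.003], [-0.99, -0.017, -0.141], [0.141, 0.005, -0.99]] [0.014 0.542 0.93 ]
wrist 70.0441760835037 320.68521053294523 200.42209183259732 [[0.23, 0.973, -0.002], [0.937, -0.221, 0.27], [0.263, -0.064, -0.963]] [-0.524 -0.035  0.38 ]
{'clock': np.float64(0.15), 'joint_pos': array([ 1.2  ,  0.291, -0.154,  1.127,  0.   ,  1.432]), 'qvel': array([-0.   , -0.   ,  0.003, -0.002,  0.002, -0.   ]), 'effort': array([ 1.0000e-03, -5.3737e+01,  3.3152e+01,  1.1000e-02, -0.0000e+00,
       -0.0000e+00]), 'eef_pos': array([0.12 , 0.511, 0.197]), 'tcp_rot': array([-3.63e-01, -3.12e+00,  1.00e-03]), 'ft_force': array([ 0.789,  0.467, -0.927]), 'torque': array([-0.056,  0.034, -0.049]), 'gripper_force': np.float64(0.0), 'opening': np.float64(0.999)}
```

View pics/top0.png

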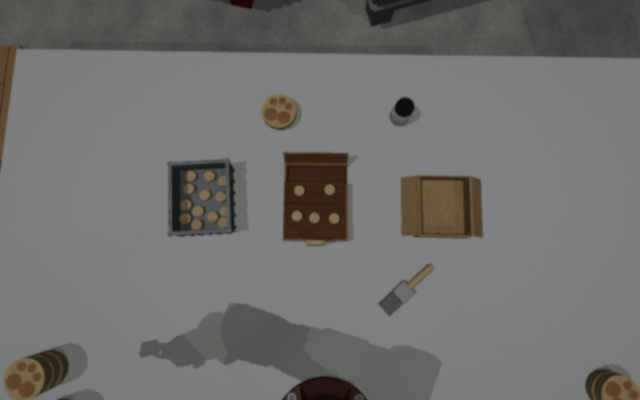

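View pics/scene0.png

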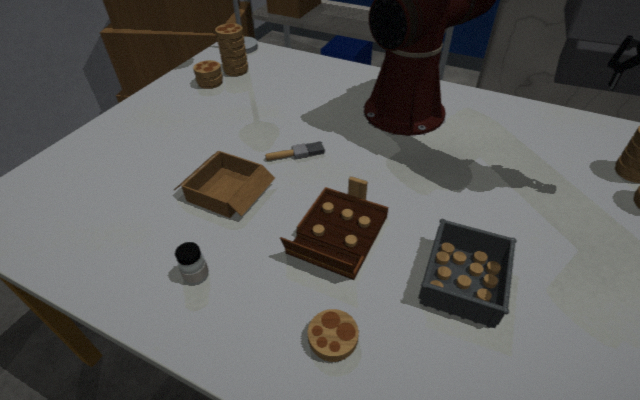

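The top view shows the tote at (201,198), tray at (315,197) with its lid along the top (y≈157) and handle at (316,242), and the carton at (443,207). The plugs are near (299,190), (329,189), (297,216), (314,218) and (334,218). The scene view shows the same layout, with the brush between the robot and the carton.

```bash
cat > m.py <<'E'
from h import *
import pickle
d=pickle.load(open('s0.pkl','rb'))
def blobs(s,box,amin=20):
    x0,y0,x1,y1=box; im=s['frame'][y0:y1,x0:x1].copy()
    hsv=cv2.cvtColor(im,cv2.COLOR_RGB2HSV)
    m=((hsv[...,2]>150)&(hsv[...,1]>60)).astype(np.uint8)
    n,l,st,c=cv2.connectedComponentsWithStats(m)
    return [(c[i][0]+x0,c[i][1]+y0,st[i][4]) for i in range(1,n) if st[i][4]>amin]
T=d['top'];S=d['scene']
if __name__=='__main__':
    bt=blobs(T,(280,170,352,250));bs=blobs(S,(290,170,390,260))
    print(np.round(bt),np.round(bs))
    for b in bt:
        best=min(((tri(T,b[:2],S,c[:2])) for c in bs),key=lambda r:r[1]); print('plug',np.round(onz(T,b[0],b[1],.032)*1000),np.round(best[0]*1000),round(best[1]*1000,1))
    for k,(u,v,z) in dict(toteTL=(168,162,65),toteTR=(231,159,65),toteBL=(170,235,65),toteBR=(234,234,65),cTL=(419,177,50),cTR=(469,177,50),cBL=(419,236,50),cBR=(469,236,50),trBL=(283,240,32),trBR=(348,239,32),hand=(316,242,80),org=(279,112,30),glue=(404,106,80),lidL=(286,153,68),lidR=(347,153,68),brush1=(433,265,20),brush2=(388,308,20)).items():
        print(k,np.round(onz(T,u,v,z/1000)[:2]*1000))
    a=cv2.resize(T['frame'][140:255,150:500],None,fx=2.28,fy=2.28,interpolation=3)
    b=cv2.resize(S['frame'][160:330,170:530],None,fx=2.2,fy=2.2,interpolation=3)
    w=min(a.shape[1],b.shape[1]);o=np.vstack([a[:,:w],b[:,:w]]);o=o[:600];print(o.shape)
    cv2.imwrite('pics/crop1.png',o[:,:,::-1])
E
python3 m.py
```

```text
[] []
toteTL [625. 388.]
toteTR [635. 236.]
toteBL [449. 371.]
toteBR [454. 220.]
cTL [ 601. -222.]
cTR [ 603. -343.]
cBL [ 458. -219.]
cBR [ 460. -338.]
trBL [443. 107.]
trBR [448. -51.]
hand [438.  26.]
org [769. 127.]
glue [ 770. -181.]
lidL [651. 103.]
lidR [654. -45.]
brush1 [ 389. -259.]
brush2 [ 286. -149.]
(600, 792, 3)
```

View pics/crop1.png

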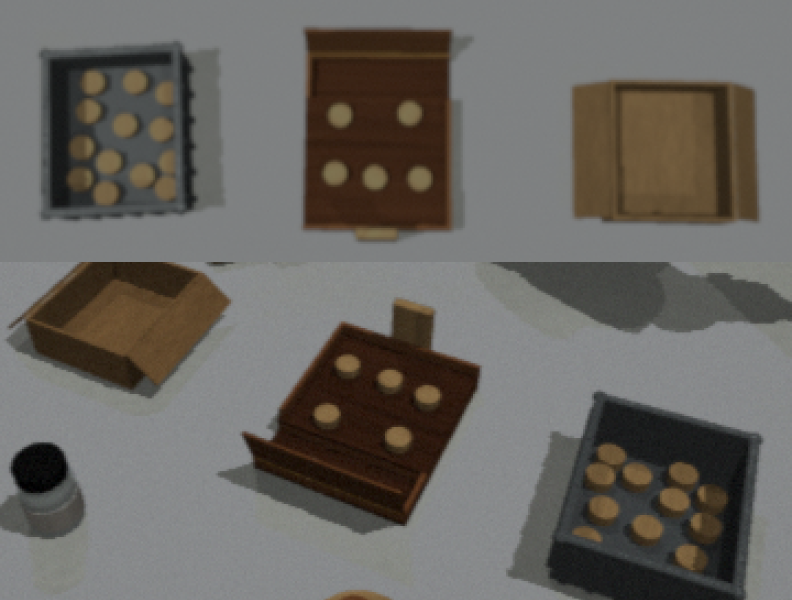

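The crop shows the lid strip with the dark trough behind it, and plugs at crop (340,115), (409,113), (335,173), (374,177) and (419,178). The handle is at (377,234). The blob threshold was too high for this lighting, so I'll lower it.

```bash
python3 - <<'E'
from h import *
import pickle,itertools
d=pickle.load(open('s0.pkl','rb'));T=d['top'];S=d['scene']
def blobs(s,box):
    x0,y0,x1,y1=box; im=s['frame'][y0:y1,x0:x1]
    m=(im[...,1]>95).astype(np.uint8)   # green: beech vs. dark tray
    n,l,st,c=cv2.connectedComponentsWithStats(m)
    return [(c[i][0]+x0,c[i][1]+y0,st[i][4]) for i in range(1,n) if 20<st[i][4]<300]
print(T['frame'][190,299],T['frame'][200,299],T['frame'][198,340])
bt=blobs(T,(288,170,344,236));bs=blobs(S,(305,195,375,250))
print(np.round(bt,1).tolist(),np.round(bs,1).tolist())
for b in bt:
    r=min((tri(T,b[:2],S,c[:2]) for c in bs),key=lambda r:r[1]); print('plug',np.round(onz(T,b[0],b[1],.032)*1000),np.round(r[0]*1000),round(r[1]*1000,1))
# crop->px top:(x/2.28+150,y/2.28+140); scene:(x/2.2+170,(y-262)/2.2+160)
t=lambda x,y:(x/2.28+150-.3,y/2.28+140-.3); s=lambda x,y:(x/2.2+170-.3,(y-262)/2.2+160-.3)
for k,a,b in [('handle top mid',t(377,231),s(414,306)),('trBL',t(304,227),s(479,368)),('trBR',t(451,229),s(343,325)),('lidL',t(306,30),s(405,508)),('lidR',t(452,30),s(247,434)),
 ('toteNR',t(188,212),s(600,397)),('toteNL',t(43,216),s(757,437)),('toteFR',t(181,46),s(556,533)),('cFL',t(612,84),s(132,385)),('cFR',t(727,84),s(30,322)),('cNL',t(612,219),s(222,300))]:
    p,e=tri(T,a,S,b); print(k,np.round(p*1000),round(e*1000,1))
E
```

```text
[125 112  79] [55 33 18] [56 33 18]
[[329.0, 189.2, 64.0], [298.7, 190.0, 60.0], [296.3, 215.4, 61.0], [313.9, 217.3, 62.0], [333.7, 217.9, 62.0]] [[309.3, 201.3, 147.0], [370.4, 197.9, 60.0], [327.7, 205.7, 46.0], [347.1, 212.2, 49.0], [364.1, 220.0, 51.0], [318.3, 228.3, 56.0], [350.5, 238.9, 64.0], [372.8, 246.2, 25.0]]
plug [571.  -3.  32.] [570.  -2.  30.] 2.2
plug [567.  72.  32.] [567.  73.  30.] 1.8
plug [504.  76.  32.] [504.  77.  30.] 2.1
plug [500.  33.  32.] [500.  34.  31.] 2.3
plug [499. -16.  32.] [499. -15.  30.] 2.1
handle top mid [440.  31.  80.] 4.6
trBL [445. 109.  29.] 3.6
trBR [445. -48.  26.] 4.3
lidL [655. 114.  49.] 9.2
lidR [653. -44.  64.] 7.1
toteNR [457. 231.  54.] 8.6
toteNL [451. 375.  63.] 1.0
toteFR [633. 242.  64.] 3.8
cFL [ 608. -223.    6.] 15.6
cFR [ 605. -343.   44.] 2.7
cNL [ 455. -213.   11.] 28.2
```

```bash
python3 -m inch '[{"hand":0.5,"linear":[0,0,0],"dr":[0,0,-0.116]},{"hand":0.5,"linear":[0,0,0],"dr":[0,0,-0.116]},{"hand":0.5,"linear":[-0.03,-0.037,0],"dr":[0,0,0]},{"hand":0.5,"linear":[-0.03,-0.037,0],"dr":[0,0,0]},{"hand":0.5,"linear":[-0.03,-0.037,0],"dr":[0,0,0]},{"hand":0.5,"linear":[-0.03,-0.037,0],"dr":[0,0,0]},{"hand":0.5,"linear":[-0.03,-0.037,0],"dr":[0,0,0]},{"hand":0.5,"linear":[-0.03,-0.037,0],"dr":[0,0,0]},{"hand":0.5,"linear":[-0.03,-0.037,0],"dr":[0,0,0]},{"hand":0.5,"linear":[-0.03,-0.037,0],"dr":[0,0,0]},{"hand":0.5,"linear":[-0.03,-0.037,0],"dr":[0,0,0]},{"hand":0.5,"linear":[-0.03,-0.037,0],"dr":[0,0,0]}]'
python3 -c "
from h import *
print(Rn.from_rotvec(monitor.sense()['tcp_rot']).as_matrix().round(3))"
```

```text
clock: 1.35
eef_pos: [0.4215, 0.1392, 0.1976]
tcp_rot: [-0.0, 3.141, 0.0]
ft_force: [0.1, 1.5, 0.3]
opening: 0.751
gripper_force: 0.0
[[-1. -0.  0.]
 [-0.  1.  0.]
 [-0.  0. -1.]]
```

```bash
python3 -m inch '[{"hand":0.42,"linear":[-0.028,-0.026,0],"dr":[0,0,0]},{"hand":0.42,"linear":[-0.028,-0.026,0],"dr":[0,0,0]},{"hand":0.42,"linear":[-0.028,-0.026,0],"dr":[0,0,0]},{"hand":0.42,"linear":[-0.028,-0.026,0],"dr":[0,0,0]},{"hand":0.42,"linear":[0,0,0],"dr":[0,0,0]}]'
python3 -c "
from h import *
import pickle
s=snap('wrist','w1.png');pickle.dump(s,open('w1.pkl','wb'))"
```

```text
clock: 1.85
eef_pos: [0.5355, 0.0339, 0.1969]
tcp_rot: [0.005, 3.141, -0.001]
ft_force: [-0.1, 0.9, 0.5]
opening: 0.713
gripper_force: 0.0
```

View pics/w1.png

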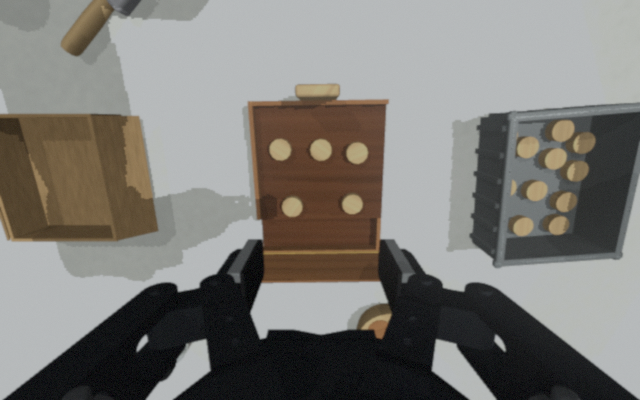

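The wrist view has up toward the robot. The handle is at (317,90), plugs at (280,149), (320,149), (357,153), (292,206) and (352,204), the deck step near row 219, the hinge near row 251 and the lid edge at row 281. The carton is on the left and the tote on the right.

```bash
python3 - <<'E'
from h import *
import pickle
s=pickle.load(open('w1.pkl','rb'));T=pickle.load(open('s0.pkl','rb'))['top']
for k,u,v,z in [('E',280,149,32),('D',320,149,32),('C',357,153,32),('A',292,206,32),('B',352,204,32),('wallNL',250,103,32),('wallNR',388,101,32),('stepR',380,219,20),('stepL',256,219,20),('hinge L',263,250,22),('hinge R',380,250,22),('lid L',265,281,69),('lid R',379,281,69),('handle',317,90,80),('toteN1',508,116,65),('toteF1',498,263,65),('toteF2',620,256,65),('cN flapedge',138,116,50),('cNL',92,114,50),('cFL',116,240,50)]:
    print(k,np.round(onz(s,u,v,z/1000)[:2]*1000))
for k,a,b in [('A',(292,206),(329,189.2)),('C',(357,153),(296.3,215.4)),('handle',(317,90),(315.2,242.5))]: 
    p,e=tri(s,a,T,b);print('tri',k,np.round(p*1000),round(e*1000,1))
E
```

```text
E [499. -15.]
D [500.  33.]
C [504.  77.]
A [570.  -3.]
B [568.  72.]
wallNL [448. -47.]
wallNR [446. 110.]
stepR [592. 111.]
stepL [591. -52.]
hinge L [635. -45.]
hinge R [635. 113.]
lid L [653. -34.]
lid R [654. 103.]
handle [439.  30.]
toteN1 [463. 228.]
toteF1 [632. 245.]
toteF2 [623. 388.]
cN flapedge [ 462. -165.]
cNL [ 459. -215.]
cFL [ 608. -218.]
tri A [571.  -3.  28.] 0.0
tri C [504.  76.  36.] 0.4
tri handle [437.  29.  65.] 1.6
```

```bash
python3 -m inch '[{"hand":0.42,"linear":[0,0,0.045],"dr":[0,0,0]},{"hand":0.42,"linear":[0,0,0.045],"dr":[0,0,0]},{"hand":0.42,"linear":[0,0,0.045],"dr":[0,0,0]},{"hand":0.42,"linear":[0,0,0.025],"dr":[0,0,0]},{"hand":0.42,"linear":[0,0,0.01],"dr":[0,0,0]},{"hand":0.42,"linear":[0,0,0.008],"dr":[0,0,0]},{"hand":0.42,"linear":[0,0,0],"dr":[0,0,0]}]'
python3 -c "
from h import *
s=snap('scene')
a=cv2.resize(s['frame'][150:300,260:440],None,fx=4,fy=4,interpolation=3);cv2.imwrite('pics/c2.png',a[:,:,::-1])"
```

```text
clock: 2.6
eef_pos: [0.5327, 0.0373, 0.0198]
tcp_rot: [-0.001, 3.141, 0.0]
ft_force: [-0.4, -0.2, 0.1]
opening: 0.711
gripper_force: 0.0
```

View pics/c2.png

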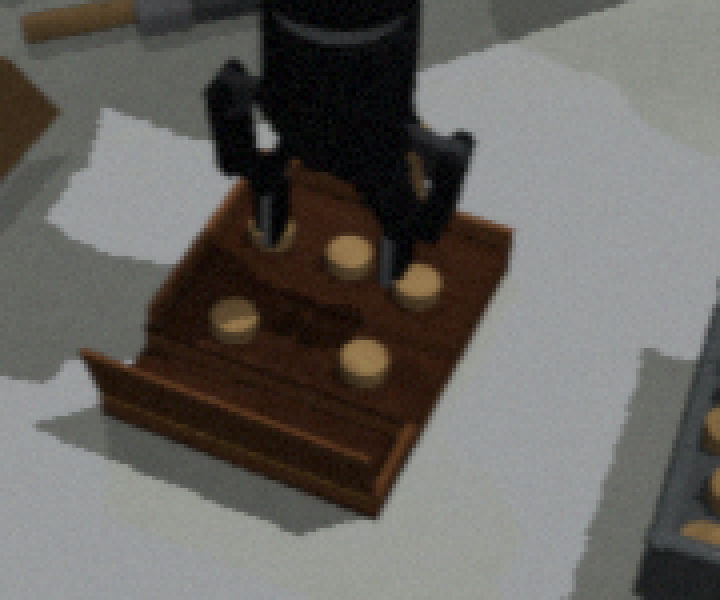

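The fingers are behind the front pair. The right fingertip is at crop (392,285), close to plug C, and the left one is at (268,243), in front of E.

```bash
python3 - <<'E'
from h import *
s=snap('scene')
for x in(.522,.533,.544):
  for y in (.067,.08):
    for z in(.02,.03): print(x,y,z,((proj(s,np.array([x,y,z]))-[260,150])*4).round())
E
```

```text
0.522 0.067 0.02 [383. 308.]
0.522 0.067 0.03 [384. 296.]
0.522 0.08 0.02 [405. 316.]
0.522 0.08 0.03 [406. 303.]
0.533 0.067 0.02 [375. 321.]
0.533 0.067 0.03 [376. 309.]
0.533 0.08 0.02 [397. 329.]
0.533 0.08 0.03 [398. 317.]
0.544 0.067 0.02 [367. 335.]
0.544 0.067 0.03 [368. 323.]
0.544 0.08 0.02 [389. 343.]
0.544 0.08 0.03 [390. 331.]
```

```bash
python3 -m inch '[{"hand":0.42,"linear":[0,0.001,0.003],"dr":[0,0,0]},{"hand":0.42,"linear":[-0.007,0,0],"dr":[0,0,0]},{"hand":0.42,"linear":[-0.007,0,0],"dr":[0,0,0]},{"hand":0.42,"linear":[-0.007,0,0],"dr":[0,0,0]},{"hand":0.42,"linear":[-0.007,0,0],"dr":[0,0,0]},{"hand":0.42,"linear":[-0.007,0,0],"dr":[0,0,0]},{"hand":0.42,"linear":[-0.007,0,0],"dr":[0,0,0]},{"hand":0.42,"linear":[-0.007,0,0],"dr":[0,0,0]},{"hand":0.42,"linear":[-0.005,0,0],"dr":[0,0,0]},{"hand":0.42,"linear":[0,0,0],"dr":[0,0,0]},{"hand":0.42,"linear":[0,0,0],"dr":[0,0,0]}]'
python3 -c "
from h import *
s=snap('scene')
a=cv2.resize(s['frame'][150:300,260:440],None,fx=3,fy=3,interpolation=3)
a=cv2.convertScaleAbs(a,alpha=1.7)
cv2.imwrite('pics/c3.png',a[:,:,::-1])"
```

```text
clock: 3.8
eef_pos: [0.5865, 0.0381, 0.0165]
tcp_rot: [0.0, -3.141, -0.0]
ft_force: [0.3, -0.6, 1.0]
opening: 0.712
gripper_force: 0.0
```

View pics/c3.png

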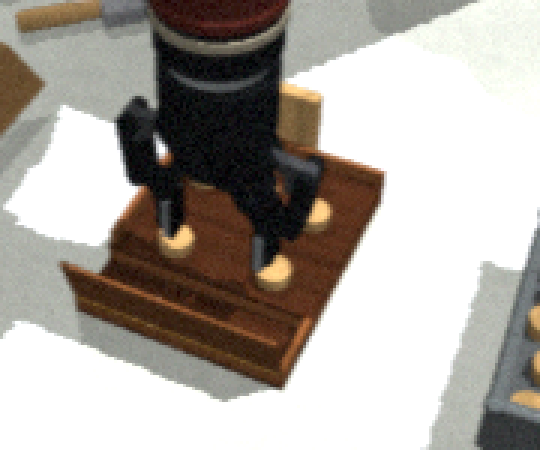

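The fingers passed above A and B: both plugs are unmoved and the fingertips appear over them. I'll work out the real tip height and the plug positions.

```bash
python3 - <<'E'
from h import *
s=snap('scene')
for p in [(348,239),(345,238),(316,228)]:
  c,d=ray(s,*p)
  for x in(.575,.586,.597):
    print(p,x,np.round((c+d*(x-c[0])/d[0])*1000))
E
```

```text
(348, 239) 0.575 [575.  71.  37.]
(348, 239) 0.586 [586.  76.  51.]
(348, 239) 0.597 [597.  80.  65.]
(345, 238) 0.575 [575.  64.  37.]
(345, 238) 0.586 [586.  69.  51.]
(345, 238) 0.597 [597.  74.  65.]
(316, 228) 0.575 [575.  -4.  35.]
(316, 228) 0.586 [586.   2.  49.]
(316, 228) 0.597 [597.   8.  63.]
```

```bash
python3 -m inch '[{"hand":0.42,"linear":[0,0,-0.04],"dr":[0,0,0]},{"hand":-1,"linear":[0.024,-0.02,0],"dr":[0,0,0]},{"hand":-1,"linear":[0.025,-0.02,0],"dr":[0,0,0]},{"hand":-1,"linear":[0,0,0],"dr":[0,0,0]},{"hand":-1,"linear":[0,0,0],"dr":[0,0,0]},{"hand":-1,"linear":[0,0,0],"dr":[0,0,0]},{"hand":-1,"linear":[0,0,0],"dr":[0,0,0]},{"hand":-1,"linear":[0,0,0.02],"dr":[0,0,0]},{"hand":-1,"linear":[0,0,0.01],"dr":[0,0,0]},{"hand":-1,"linear":[0,0,0],"dr":[0,0,0]}]' 40
python3 -c "
from h import *
s=snap('scene')
a=cv2.resize(s['frame'][150:300,260:440],None,fx=3,fy=3,interpolation=3)
a=cv2.convertScaleAbs(a,alpha=1.7)
cv2.imwrite('pics/c4.png',a[:,:,::-1])"
```

```text
clock: 4.9
eef_pos: [0.5365, -0.0015, 0.0251]
tcp_rot: [0.001, -3.139, -0.001]
ft_force: [-0.6, 0.4, -0.6]
opening: -0.0
gripper_force: 0.0
```

View pics/c4.png

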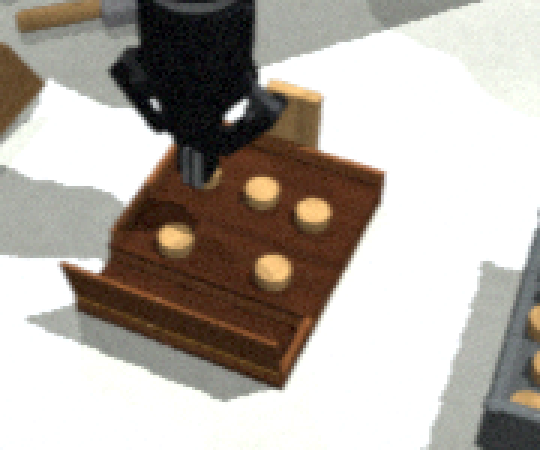

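```bash
for i in 1 2; do python3 -m inch '[{"hand":-1,"linear":[0,0,0.003],"dr":[0,0,0]},{"hand":-1,"linear":[0,0,0],"dr":[0,0,0]}]' | egrep 'eef|ft'; done
python3 - <<'E'
from h import *
w=snap('wrist'); C=-np.array(w['R']).T@np.array(w['t'])
print('wrist cam',C.round(3)); s=snap('scene')
print(proj(s,np.array([.5475,-.0015,.02])),proj(s,np.array([.5365,-.0015,.02])), proj(s,np.array([.536,-.0015,.045])))
E
```

```text
eef_pos: [0.538, -0.002, 0.0238]
ft_force: [-0.4, -0.0, -0.1]
eef_pos: [0.5377, -0.0019, 0.0206]
ft_force: [-0.3, -0.1, -0.5]
wrist cam [ 0.469 -0.002  0.198]
[322.89712232 224.55125406] [325.10823662 221.29189382] [325.11255918 213.37646482]
```

```bash
for i in 1 2 3 4 5; do python3 -m inch '[{"hand":-1,"linear":[0,0,0.002],"dr":[0,0,0]},{"hand":-1,"linear":[0,0,0],"dr":[0,0,0]}]' | egrep 'eef|ft'; done
python3 -c "
from h import *
s=snap('scene')
a=cv2.resize(s['frame'][180:260,290:380],None,fx=6,fy=6,interpolation=3)
a=cv2.convertScaleAbs(a,alpha=2.2,beta=20)
cv2.imwrite('pics/c5.png',a[:,:,::-1])"
```

```text
eef_pos: [0.5376, -0.002, 0.0184]
ft_force: [-0.6, -0.8, 0.3]
eef_pos: [0.5375, -0.0019, 0.0164]
ft_force: [1.3, 1.0, 0.6]
eef_pos: [0.5375, -0.0019, 0.0143]
ft_force: [0.3, -0.2, 0.7]
eef_pos: [0.5376, -0.0019, 0.0124]
ft_force: [0.4, -0.7, 0.4]
eef_pos: [0.5375, -0.0019, 0.0104]
ft_force: [-0.5, -0.6, 0.0]
```

View pics/c5.png

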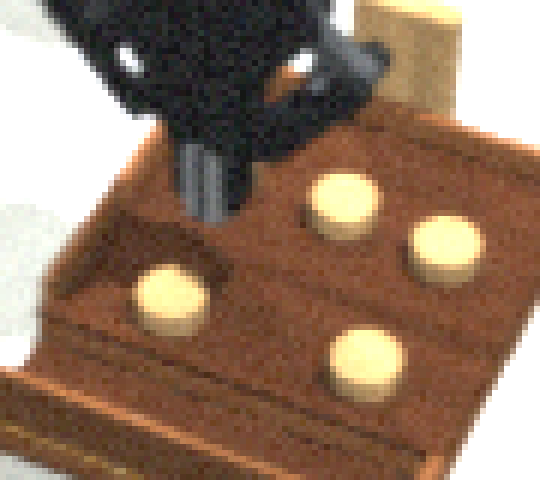

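The tips show at crop (215,218), about 22–25 mm above the reported TCP, and there has been no contact. I'll keep descending in small steps and watch the force.

```bash
for i in 1 2; do python3 -m inch '[{"hand":-1,"linear":[0,0,0.003],"dr":[0,0,0]},{"hand":-1,"linear":[0,0,0.002],"dr":[0,0,0]},{"hand":-1,"linear":[0,0,0],"dr":[0,0,0]}]' | egrep 'eef|ft'; done
python3 - <<'E'
from h import *
s=snap('scene')
a=s['frame'][195:232,310:345].astype(int)
# tip: grey (low saturation) vs brown deck
sat=a.max(2)-a.min(2); 
for r in range(8,37): print(195+r,''.join('#' if q<12 else '.' for q in sat[r]))
E
```

```text
eef_pos: [0.5374, -0.0019, 0.0052]
ft_force: [-0.0, 0.3, -0.2]
eef_pos: [0.5374, -0.0019, 0.0002]
ft_force: [-0.7, 0.0, 0.7]
203 ###....############################
204 ##.....############################
205 #.......##########################.
206 #.......########################...
207 .........#####################.....
208 .........####################......
209 .........##################........
210 .........#############.............
211 .........##############............
212 .........##############............
213 .........##############............
214 .........#############.............
215 ..........############.............
216 ...........##########..............
217 ...........#########...............
218 ...........########................
219 ............######.................
220 ...............##..................
221 ...................................
222 ...................................
223 ...................................
224 ...................................
225 ...................................
226 ...............#...................
227 ...................................
228 ...................................
229 ...................................
230 ...................................
231 ...................................
```

```bash
python3 -m inch '[{"hand":-1,"linear":[-0.007,0,0],"dr":[0,0,0]},{"hand":-1,"linear":[-0.007,0,0],"dr":[0,0,0]},{"hand":-1,"linear":[-0.007,0,0],"dr":[0,0,0]},{"hand":-1,"linear":[-0.007,0,0],"dr":[0,0,0]},{"hand":-1,"linear":[-0.007,0,0],"dr":[0,0,0]},{"hand":-1,"linear":[-0.007,0,0],"dr":[0,0,0]},{"hand":-1,"linear":[-0.006,0,0],"dr":[0,0,0]},{"hand":-1,"linear":[-0.004,0,0],"dr":[0,0,0]},{"hand":-1,"linear":[0,0,0],"dr":[0,0,0]}]'
python3 -c "
from h import *
s=snap('scene')
a=cv2.resize(s['frame'][180:280,280:390],None,fx=5,fy=5,interpolation=3)
a=cv2.convertScaleAbs(a,alpha=2.2,beta=20)
cv2.imwrite('pics/c6.png',a[:,:,::-1])"
```

```text
clock: 8.05
eef_pos: [0.5902, -0.002, 0.0005]
tcp_rot: [-0.0, 3.141, -0.0]
ft_force: [-0.1, -0.0, -0.1]
opening: -0.002
gripper_force: 0.0
```

View pics/c6.png

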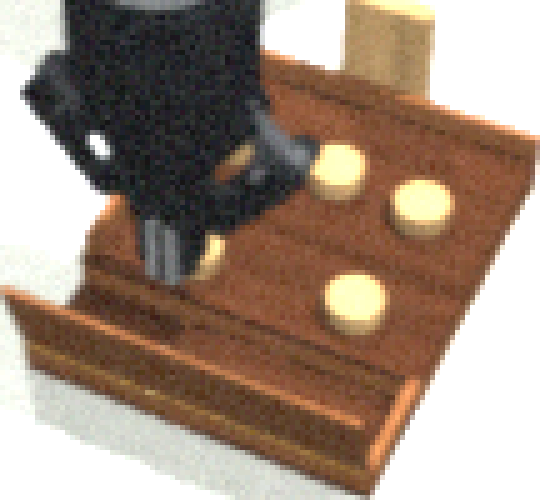

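The fingers cleared A again, so the true tip is about 33 mm above the reported TCP. I'll retreat and descend until the deck is felt.

```bash
python3 -m inch '[{"hand":-1,"linear":[0,0,-0.02],"dr":[0,0,0]},{"hand":-1,"linear":[0.027,0,0],"dr":[0,0,0]},{"hand":-1,"linear":[0.027,0,0],"dr":[0,0,0]},{"hand":-1,"linear":[0,0,0.02],"dr":[0,0,0]},{"hand":-1,"linear":[0,0,0],"dr":[0,0,0]}]' | egrep 'eef|ft'
for i in 1 2 3 4; do python3 -m inch '[{"hand":-1,"linear":[0,0,0.003],"dr":[0,0,0]},{"hand":-1,"linear":[0,0,0],"dr":[0,0,0]}]' | egrep 'eef|ft'; done
python3 - <<'E'
from h import *
s=snap('scene')
a=s['frame'][205:240,310:345].astype(int)
sat=a.max(2)-a.min(2); 
for r in range(8,30): print(205+r,''.join('#' if q<12 else '.' for q in sat[r]))
for x in(.526,.537,.548):
  for y in(-.012,.008): print(x,y,proj(s,np.array([x,y,.02])).round(1),proj(s,np.array([x,y,.03])).round(1))
E
```

```text
eef_pos: [0.5335, -0.0017, -0.0007]
ft_force: [0.5, 0.9, 1.5]
eef_pos: [0.5363, -0.002, -0.0021]
ft_force: [0.3, 0.6, -1.3]
eef_pos: [0.536, -0.002, -0.0054]
ft_force: [-0.2, 0.6, -0.3]
eef_pos: [0.5355, -0.0019, -0.0087]
ft_force: [-0.0, -0.3, -0.4]
eef_pos: [0.5355, -0.0019, -0.0117]
ft_force: [0.0, -0.7, 0.1]
213 .........##################........
214 ..........#############............
215 ..........#############............
216 ..........############.............
217 .........#############.............
218 ..........############.............
219 ...........##########..............
220 ...........##########..............
221 ...........##########..............
222 ...........########................
223 .............#.####................
224 ....................#..............
225 ...................................
226 ...................................
227 ...................................
228 ...................................
229 ...................................
230 ...................................
231 ...................................
232 ...................................
233 ...................................
234 ...................................
0.526 -0.012 [323.  216.7] [323.  213.7]
0.526 0.008 [331.  219.6] [331.  216.5]
0.537 -0.012 [320.8 219.9] [320.8 216.9]
0.537 0.008 [328.8 222.8] [328.8 219.7]
0.548 -0.012 [318.6 223.2] [318.5 220.1]
0.548 0.008 [326.6 226.1] [326.6 223. ]
```

```bash
for i in 1 2 3; do python3 -m inch '[{"hand":-1,"linear":[0,0,0.002],"dr":[0,0,0]},{"hand":-1,"linear":[0,0,0],"dr":[0,0,0]}]' | egrep 'eef|ft'; done
```

```text
eef_pos: [0.5357, -0.002, -0.0135]
ft_force: [0.4, 0.4, 0.1]
eef_pos: [0.5358, -0.002, -0.0137]
ft_force: [-6.5, 1.0, 24.8]
eef_pos: [0.5359, -0.002, -0.0139]
ft_force: [-15.5, 1.1, 51.1]
```

Contact came at a reported z of −0.0136, with the deck at 0.020, so the fingertips sit 33.6 mm above the reported TCP. I'll back off to 4 mm above the deck and sweep.

```bash
python3 -m inch '[{"hand":-1,"linear":[0,0,-0.008],"dr":[0,0,0]},{"hand":-1,"linear":[0,0,0],"dr":[0,0,0]},{"hand":-1,"linear":[-0.008,0,0],"dr":[0,0,0]},{"hand":-1,"linear":[-0.008,0,0],"dr":[0,0,0]},{"hand":-1,"linear":[-0.008,0,0],"dr":[0,0,0]},{"hand":-1,"linear":[-0.008,0,0],"dr":[0,0,0]},{"hand":-1,"linear":[-0.008,0,0],"dr":[0,0,0]},{"hand":-1,"linear":[-0.008,0,0],"dr":[0,0,0]},{"hand":-1,"linear":[-0.004,0,0],"dr":[0,0,0]},{"hand":-1,"linear":[0,0,0],"dr":[0,0,0]}]'
python3 - <<'E'
from h import *
s=snap('scene');a=s['frame']
hsv=cv2.cvtColor(a,cv2.COLOR_RGB2HSV)
m=np.zeros(a.shape[:2],np.uint8);m[195:262,295:376]=(a[195:262,295:376,1]>85)
n,l,st,c=cv2.connectedComponentsWithStats(m)
for i in range(1,n):
    if 15<st[i][4]<300: print(c[i].round(1),st[i][4],np.round(onz(s,*c[i],.032)*1000),np.round(onz(s,*c[i],.017)*1000))
E
```

```text
clock: 11.05
eef_pos: [0.5883, -0.002, -0.0095]
tcp_rot: [-0.0, 3.141, -0.0]
ft_force: [0.0, -0.5, -0.0]
opening: 0.001
gripper_force: 0.0
[370.9 198.1] 71 [434.  66.  32.] [419.  61.  17.]
[347.7 212.4] 62 [500.  37.  32.] [486.  31.  17.]
[296.1 223.9] 49 [581. -50.  32.] [570. -58.  17.]
[364.  219.8] 73 [505.  78.  32.] [491.  74.  17.]
[350.6 239. ] 85 [568.  75.  32.] [556.  70.  17.]
[371.3 253.5] 152 [585. 128.  32.] [574. 125.  17.]
[298.1 260.2] 17 [666.   2.  32.] [657.  -4.  17.]
```

```bash
python3 -m inch '[{"hand":-1,"linear":[0,0,-0.025],"dr":[0,0,0]},{"hand":-1,"linear":[0.025,0.037,0],"dr":[0,0,0]},{"hand":-1,"linear":[0.026,0.038,0],"dr":[0,0,0]},{"hand":-1,"linear":[0,0,0],"dr":[0,0,0]},{"hand":-1,"linear":[0,0,0.025],"dr":[0,0,0]},{"hand":-1,"linear":[0,0,0],"dr":[0,0,0]},{"hand":-1,"linear":[-0.01,0,0],"dr":[0,0,0]},{"hand":-1,"linear":[-0.01,0,0],"dr":[0,0,0]},{"hand":-1,"linear":[-0.01,0,0],"dr":[0,0,0]},{"hand":-1,"linear":[-0.01,0,0],"dr":[0,0,0]},{"hand":-1,"linear":[-0.012,0,0],"dr":[0,0,0]},{"hand":-1,"linear":[0,0,0],"dr":[0,0,0]}]'
python3 - <<'E'
from h import *
s=snap('scene');a=s['frame']
m=np.zeros(a.shape[:2],np.uint8);m[195:262,295:376]=(a[195:262,295:376,1]>85)
n,l,st,c=cv2.connectedComponentsWithStats(m)
for i in range(1,n):
    if 15<st[i][4]<300: print(c[i].round(1),st[i][4],np.round(onz(s,*c[i],.032)*1000))
E
```

```text
clock: 12.3
eef_pos: [0.5911, 0.0728, -0.0091]
tcp_rot: [0.0, 3.139, -0.0]
ft_force: [0.8, 0.6, 0.0]
opening: -0.001
gripper_force: 0.0
[372.2 198.2] 52 [433.  69.  32.]
[371.3 253.5] 152 [585. 128.  32.]
```

```bash
python3 -m inch '[{"hand":-1,"linear":[0,0,-0.03],"dr":[0,0,0]},{"hand":-1,"linear":[0.04,-0.013,0],"dr":[0,0,0]},{"hand":-1,"linear":[0.04,-0.013,0],"dr":[0,0,0]},{"hand":-1,"linear":[0.042,-0.013,0],"dr":[0,0,0]},{"hand":-1,"linear":[0,0,0],"dr":[0,0,0]},{"hand":-1,"linear":[0,0,0.015],"dr":[0,0,0]},{"hand":-1,"linear":[0,0,0.015],"dr":[0,0,0]},{"hand":-1,"linear":[0,0,0],"dr":[0,0,0]}]'
python3 -m inch '[{"hand":-1,"linear":[-0.012,0,0],"dr":[0,0,0]},{"hand":-1,"linear":[-0.012,0,0],"dr":[0,0,0]},{"hand":-1,"linear":[-0.012,0,0],"dr":[0,0,0]},{"hand":-1,"linear":[-0.012,0,0],"dr":[0,0,0]},{"hand":-1,"linear":[-0.012,0,0],"dr":[0,0,0]},{"hand":-1,"linear":[-0.012,0,0],"dr":[0,0,0]},{"hand":-1,"linear":[-0.012,0,0],"dr":[0,0,0]},{"hand":-1,"linear":[-0.012,0,0],"dr":[0,0,0]},{"hand":-1,"linear":[-0.012,0,0],"dr":[0,0,0]},{"hand":-1,"linear":[-0.012,0,0],"dr":[0,0,0]},{"hand":-1,"linear":[-0.003,0,0],"dr":[0,0,0]},{"hand":-1,"linear":[0,0,0],"dr":[0,0,0]}]'
python3 -m inch '[{"hand":-1,"linear":[0,0,-0.05],"dr":[0,0,0]},{"hand":-1,"linear":[0,0,-0.05],"dr":[0,0,0]},{"hand":-1,"linear":[0.03,0,-0.02],"dr":[0,0,0]},{"hand":-1,"linear":[0.03,0,-0.02],"dr":[0,0,0]},{"hand":-1,"linear":[0,0,0],"dr":[0,0,0]}]'
python3 -c "
from h import *
a=snap('wrist')['frame'];b=snap('scene')['frame']
o=np.hstack([cv2.resize(a[80:300,230:410],(360,440)),cv2.resize(b[180:280,280:380],(440,440))])
cv2.imwrite('pics/c7.png',cv2.convertScaleAbs(o,alpha=1.8)[:,:,::-1])"
```

```text
clock: 13.15
eef_pos: [0.4656, 0.0342, -0.0104]
tcp_rot: [0.0, -3.139, -0.0]
ft_force: [-0.6, -0.4, 0.5]
opening: 0.001
gripper_force: 0.0
clock: 14.35
eef_pos: [0.59, 0.0342, -0.0091]
tcp_rot: [-0.001, 3.141, -0.0]
ft_force: [0.4, 0.3, -0.4]
opening: -0.001
gripper_force: 0.0
clock: 14.85
eef_pos: [0.5272, 0.0343, 0.1333]
tcp_rot: [-0.001, 3.14, -0.0]
ft_force: [0.5, -0.5, -0.8]
opening: 0.001
gripper_force: 0.0
```

View pics/c7.png

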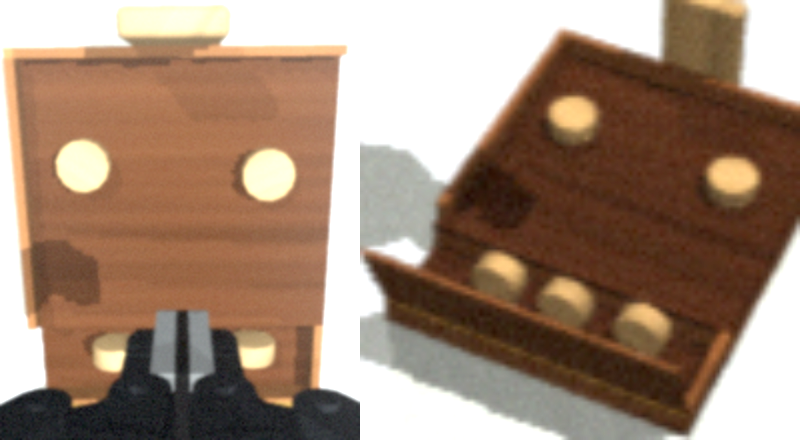

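The deck holds just C and E (wrist crop (82,165) and (268,175)). Three plugs are in the trough (scene crop (500,272), (565,298) and (642,325)) and look slightly tilted. I'll press each one flat with the fingertip.

```bash
python3 -m inch '[{"hand":-1,"linear":[-0.043,0,0.04],"dr":[0,0,0]},{"hand":-1,"linear":[-0.043,0,0.03],"dr":[0,0,0]},{"hand":-1,"linear":[0,0,0.035],"dr":[0,0,0]},{"hand":-1,"linear":[0,0,0.02],"dr":[0,0,0]},{"hand":-1,"linear":[0,0,0.01],"dr":[0,0,0]},{"hand":-1,"linear":[0,0,0.006],"dr":[0,0,0]},{"hand":-1,"linear":[0,0,0.004],"dr":[0,0,0]},{"hand":-1,"linear":[0,0,0.003],"dr":[0,0,0]},{"hand":-1,"linear":[0,0,0],"dr":[0,0,0]}]' | egrep 'eef|ft'
python3 -m inch '[{"hand":-1,"linear":[0,0,-0.03],"dr":[0,0,0]},{"hand":-1,"linear":[0,0.039,0],"dr":[0,0,0]},{"hand":-1,"linear":[0,0,0],"dr":[0,0,0]},{"hand":-1,"linear":[0,0,0.014],"dr":[0,0,0]},{"hand":-1,"linear":[0,0,0.006],"dr":[0,0,0]},{"hand":-1,"linear":[0,0,0.006],"dr":[0,0,0]},{"hand":-1,"linear":[0,0,0.004],"dr":[0,0,0]},{"hand":-1,"linear":[0,0,0],"dr":[0,0,0]}]' | egrep 'eef|ft'
python3 -m inch '[{"hand":-1,"linear":[0,0,-0.03],"dr":[0,0,0]},{"hand":-1,"linear":[0,-0.038,0],"dr":[0,0,0]},{"hand":-1,"linear":[0,-0.038,0],"dr":[0,0,0]},{"hand":-1,"linear":[0,0,0],"dr":[0,0,0]},{"hand":-1,"linear":[0,0,0.014],"dr":[0,0,0]},{"hand":-1,"linear":[0,0,0.006],"dr":[0,0,0]},{"hand":-1,"linear":[0,0,0.006],"dr":[0,0,0]},{"hand":-1,"linear":[0,0,0.004],"dr":[0,0,0]},{"hand":-1,"linear":[0,0,0],"dr":[0,0,0]}]' | egrep 'eef|ft'
```

```text
eef_pos: [0.6135, 0.0337, -0.0036]
ft_force: [-3.2, 0.3, 41.4]
eef_pos: [0.6146, 0.0722, -0.0042]
ft_force: [-0.2, 0.3, 47.4]
eef_pos: [0.6138, -0.0027, -0.0039]
ft_force: [-3.3, 0.0, 55.0]
```

Each press met a hard stop with the tip at z≈30 mm, so the plugs are tilted in the trough. I'll back off and measure their tilt from two views.

```bash
python3 -m inch '[{"hand":-1,"linear":[0.0,0,-0.05],"dr":[0,0,0]},{"hand":-1,"linear":[0.03,0.0,-0.04],"dr":[0,0,0]},{"hand":-1,"linear":[0.03,0.0,-0.03],"dr":[0,0,0]},{"hand":-1,"linear":[0.04,0,-0.02],"dr":[0,0,0]},{"hand":-1,"linear":[0.04,0,0],"dr":[0,0,0]},{"hand":-1,"linear":[0,0,0],"dr":[0,0,0]}]' | egrep 'clock|eef|ft'
python3 - <<'E'
from h import *
import pickle
D={}
for n in('scene','wrist'):
    s=snap(n);D[n]=s
    a=s['frame']; m=(a[...,1].astype(int)>80)&(a[...,0].astype(int)-a[...,2]>25)
    m=m.astype(np.uint8); k,l,st,c=cv2.connectedComponentsWithStats(m)
    print(n)
    for i in range(1,k):
        if not 25<st[i][4]<2500: continue
        p=onz(s,*c[i],.02)
        if .43<p[0]<.70 and -.07<p[1]<.14:
            print(c[i].round(1),st[i].tolist(),np.round(p*1000)[:2])
pickle.dump(D,open('s2.pkl','wb'))
E
```

```text
clock: 18.15
eef_pos: [0.4615, -0.0014, 0.129]
ft_force: [-0.8, 0.3, 0.7]
scene
[327.8 205.4] [323, 202, 10, 8, 63] [489. -18.]
[364.2 219.4] [359, 216, 11, 8, 71] [493.  75.]
[312.4 240.2] [308, 238, 9, 6, 33] [598.  -1.]
[327.1 246. ] [323, 244, 9, 6, 31] [599.  34.]
[345.3 251.8] [341, 249, 9, 7, 29] [596.  75.]
wrist
[370.1 169.5] [334, 156, 103, 25, 1380] [444.  48.]
[282.8 183.6] [272, 171, 39, 47, 342] [458. -41.]
[308.4 224. ] [296, 212, 26, 25, 499] [502. -15.]
[397.3 228.2] [385, 216, 26, 25, 498] [507.  80.]
[278.6 256.5] [276, 229, 6, 51, 197] [540. -49.]
[320.9 314.4] [317, 312, 9, 6, 48] [615.  -2.]
[415.2 325.2] [413, 321, 5, 10, 33] [630. 110.]
[320.8 330.6] [316, 329, 11, 4, 40] [637.  -2.]
```

```bash
python3 -m inch '[{"hand":-1,"linear":[-0.03,0.018,-0.02],"dr":[0,0,0]},{"hand":-1,"linear":[-0.03,0.018,-0.02],"dr":[0,0,0]},{"hand":-1,"linear":[0,0,0],"dr":[0,0,0]}]' | egrep 'clock|eef|ft'
python3 - <<'E'
from h import *
import pickle
s=snap('wrist'); pickle.dump(s,open('w3.pkl','wb'))
T=lambda x,y,z:proj(s,np.array([x,y,z])).round(1)
print('step',T(.590,.034,.02),'wall top',T(.635,.034,.02),'floor near',T(.590,.034,.005),'floor far',T(.635,.034,.005))
g=s['frame'][...,1].astype(int)
for yy in(-.002,.034,.073):
    u=int(T(.61,yy,.02)[0]); r0=int(T(.585,.034,.02)[1]); r1=int(T(.66,.034,.05)[1])
    print('y',yy,u)
    for r in range(r0-2,r1+6): print(r,' '.join('%3d'%q for q in g[r,u-16:u+17:2]))
E
```

```text
clock: 18.55
eef_pos: [0.5332, 0.035, 0.1715]
ft_force: [1.1, -0.0, 0.3]
step [320.2 225.8] wall top [320.1 258.9] floor near [320.2 221.5] floor far [320.2 253.6]
y -0.002 291
219  61  62  64  63  61  59  60  56  62  61  60  61  63  65  60  63  61
220  66  61  62  62  63  63  62  62  65  64  64  61  65  63  63  60  65
221  65  65  65  63  63  66  62  63  63  65  67  64  67  62  66  64  62
222  63  66  64  65  66  63  64  64  63  65  65  65  68  64  66  69  65
223  63  61  64  65  66  64  62  63  64  64  67  62  63  65  65  60  67
224  63  65  63  65  61  60  62  60  62  64  57  63  61  62  62  60  62
225  61  60  56  57  61  58  56  59  58  57  55  60  60  60  61  57  60
226  52  58  58  57  56  58  58  56  57  54  57  56  58  56  59  55  56
227  58  60  59  58  59  58  60  57  61  60  59  59  56  59  53  56  59
228  58  59  58  55  58  63  66  64  67  66  67  62  60  58  60  60  54
229  62  56  52  48  59  69  79  81  73  75  74  67  60  60  59  53  50
230  59  51  45  56  76  81  85  85  85  79  79  75  67  59  60  51  47
231  55  46  38  69  85  88  87  85  86  84  82  80  77  57
[... 14816 characters left out ...]
  22  21  16  19  22  19  25  18  26  16  24  20  20
286  17  18  26  15  19  26  19  21  20  17  26  18  24  23  24  18  23
287  20  18  23  20  22  16  23  26  21  24  16  21  27  26  16  19  21
288  19  21  18  22  20  25  15  17  20  22  19  14  22  24  26  22  20
289  12  14  15  19  15  12  15  14  24  17  20  20  22  23  20  24  23
290  17  11  21  17  20  16  15  22  22  22  20  23  23  23  23  21  21
291   9  19  23  11  17  16  13  19  22  11  21  19  13  23  15  19  24
292  24  22  19  22  12  15  22  21  22  16  15  22  14  16  21  21  12
293  18  20  21  23  13  15  20  14  22  19  22  18  18  18  21  15  28
294  22  19   9  18  19  17  16  17  10  12  11  14  23  16  12  20  20
```

The profile shows all three plugs standing on their rims: bright curved side at rows 235–245, shaded face below, tops at z≈31 mm, x≈600–612. I'll tip each one forward with the fingertip and then press it flat.

```bash
python3 -m inch '[{"hand":-1,"linear":[-0.021,0,0.045],"dr":[0,0,0]},{"hand":-1,"linear":[-0.02,0,0.045],"dr":[0,0,0]},{"hand":-1,"linear":[0,0,0.045],"dr":[0,0,0]},{"hand":-1,"linear":[0,0,0.034],"dr":[0,0,0]},{"hand":-1,"linear":[0,0,0.01],"dr":[0,0,0]},{"hand":-1,"linear":[0,0,0],"dr":[0,0,0]},{"hand":-1,"linear":[-0.008,0,0],"dr":[0,0,0]},{"hand":-1,"linear":[-0.006,0,0],"dr":[0,0,0]},{"hand":-1,"linear":[-0.006,0,0],"dr":[0,0,0]},{"hand":-1,"linear":[-0.006,0,0],"dr":[0,0,0]},{"hand":-1,"linear":[-0.006,0,0],"dr":[0,0,0]},{"hand":-1,"linear":[-0.004,0,0],"dr":[0,0,0]}]' | egrep 'clock|eef|ft'
python3 -m inch '[{"hand":-1,"linear":[0,0,0.003],"dr":[0,0,0]},{"hand":-1,"linear":[0,0,0.003],"dr":[0,0,0]},{"hand":-1,"linear":[0,0,0],"dr":[0,0,0]}]' | egrep 'clock|eef|ft'
```

```text
clock: 19.8
eef_pos: [0.6051, 0.033, -0.0089]
ft_force: [0.2, 0.4, 0.0]
clock: 20.1
eef_pos: [0.6035, 0.0331, -0.0158]
ft_force: [-0.0, 1.3, 0.1]
```

```bash
python3 -m inch '[{"hand":-1,"linear":[0,0,-0.035],"dr":[0,0,0]},{"hand":-1,"linear":[0.03,0.04,0],"dr":[0,0,0]},{"hand":-1,"linear":[0,0,0.028],"dr":[0,0,0]},{"hand":-1,"linear":[0,0,0],"dr":[0,0,0]},{"hand":-1,"linear":[-0.006,0,0],"dr":[0,0,0]},{"hand":-1,"linear":[-0.006,0,0],"dr":[0,0,0]},{"hand":-1,"linear":[-0.006,0,0],"dr":[0,0,0]},{"hand":-1,"linear":[-0.006,0,0],"dr":[0,0,0]},{"hand":-1,"linear":[-0.006,0,0],"dr":[0,0,0]},{"hand":-1,"linear":[0,0,0.003],"dr":[0,0,0]},{"hand":-1,"linear":[0,0,0.003],"dr":[0,0,0]},{"hand":-1,"linear":[0,0,0],"dr":[0,0,0]}]' | egrep 'clock|eef|ft'
python3 -m inch '[{"hand":-1,"linear":[0,0,-0.035],"dr":[0,0,0]},{"hand":-1,"linear":[0.015,-0.037,0],"dr":[0,0,0]},{"hand":-1,"linear":[0.015,-0.038,0],"dr":[0,0,0]},{"hand":-1,"linear":[0,0,0.028],"dr":[0,0,0]},{"hand":-1,"linear":[0,0,0],"dr":[0,0,0]},{"hand":-1,"linear":[-0.007,0,0],"dr":[0,0,0]},{"hand":-1,"linear":[-0.007,0,0],"dr":[0,0,0]},{"hand":-1,"linear":[-0.008,0,0],"dr":[0,0,0]},{"hand":-1,"linear":[-0.008,0,0],"dr":[0,0,0]},{"hand":-1,"linear":[0,0,0.003],"dr":[0,0,0]},{"hand":-1,"linear":[0,0,0.003],"dr":[0,0,0]},{"hand":-1,"linear":[0,0,0],"dr":[0,0,0]}]' | egrep 'clock|eef|ft'
```

```text
clock: 21.3
eef_pos: [0.6035, 0.0731, -0.0148]
ft_force: [1.0, 0.3, -0.5]
clock: 22.5
eef_pos: [0.6035, -0.0018, -0.0138]
ft_force: [0.0, 0.1, -0.8]
```

```bash
python3 -m inch '[{"hand":-1,"linear":[0,0,-0.045],"dr":[0,0,0]},{"hand":-1,"linear":[0.03,0.018,-0.045],"dr":[0,0,0]},{"hand":-1,"linear":[0.04,0.018,-0.045],"dr":[0,0,0]},{"hand":-1,"linear":[0,0,-0.045],"dr":[0,0,0]},{"hand":-1,"linear":[0,0,0],"dr":[0,0,0]}]' | egrep 'clock|eef|ft'
python3 - <<'E'
from h import *
for n,th in(('wrist',80),('scene',70)):
    s=snap(n); a=s['frame'].astype(int)
    m=((a[...,1]>th)&(a[...,0]-a[...,2]>20)).astype(np.uint8); k,l,st,c=cv2.connectedComponentsWithStats(m)
    print(n,'step/wall rows',proj(s,np.array([.59,.034,.02])).round(),proj(s,np.array([.635,.034,.02])).round())
    for i in range(1,k):
        if st[i][4]<20: continue
        p=onz(s,*c[i],.017)
        if .43<p[0]<.66 and -.06<p[1]<.13: print(c[i].round(1),st[i].tolist(),np.round(p*1000)[:2])
E
```

```text
clock: 23.0
eef_pos: [0.5485, 0.0284, 0.158]
ft_force: [1.2, -0.7, -0.6]
wrist step/wall rows [326. 217.] [326. 252.]
[256.3 125.3] [242, 79, 64, 139, 964] [486. -42.]
[369.1  82.3] [332, 78, 74, 8, 417] [443.  78.]
[399.3  99.8] [398, 87, 3, 26, 28] [460. 110.]
[279.6 137.7] [267, 125, 26, 27, 551] [499. -17.]
[367.6 142. ] [355, 129, 26, 27, 549] [504.  79.]
[367.9 241.5] [347, 210, 46, 48, 760] [622.  85.]
[294.9 238.3] [284, 228, 23, 22, 353] [618.  -3.]
[326.9 233.2] [316, 228, 21, 15, 135] [611.  35.]
[275.2 254. ] [258, 252, 35, 5, 171] [639. -28.]
scene step/wall rows [329. 243.] [319. 258.]
[317.9 198.6] [303, 186, 32, 32, 42] [476. -51.]
[328.1 205.5] [323, 202, 11, 8, 70] [486. -19.]
[364.4 219.5] [359, 216, 12, 8, 78] [490.  74.]
[324.6 251.3] [321, 250, 8, 4, 21] [611.  35.]
```

```bash
python3 -m inch '[{"hand":-1,"linear":[-0.047,0.002,0],"dr":[0,0,0]},{"hand":-1,"linear":[-0.047,0,0],"dr":[0,0,0]},{"hand":-1,"linear":[-0.048,0,0],"dr":[0,0,0]},{"hand":-1,"linear":[0,0,0.045],"dr":[0,0,0]},{"hand":-1,"linear":[0,0,0.045],"dr":[0,0,0]},{"hand":-1,"linear":[0,0,0.041],"dr":[0,0,0]},{"hand":-1,"linear":[0,0,0],"dr":[0,0,0]}]' | egrep 'clock|eef|ft'
python3 -m inch '[{"hand":-1,"linear":[0.01,0,0],"dr":[0,0,0]},{"hand":-1,"linear":[0.01,0,0],"dr":[0,0,0]},{"hand":-1,"linear":[0.01,0,0],"dr":[0,0,0]},{"hand":-1,"linear":[0.01,0,0],"dr":[0,0,0]},{"hand":-1,"linear":[0.01,0,0],"dr":[0,0,0]},{"hand":-1,"linear":[0.01,0,0],"dr":[0,0,0]},{"hand":-1,"linear":[0.01,0,0],"dr":[0,0,0]},{"hand":-1,"linear":[0.005,0,0.005],"dr":[0,0,0]},{"hand":-1,"linear":[0,0,0.01],"dr":[0,0,0]},{"hand":-1,"linear":[0,0,0.01],"dr":[0,0,0]},{"hand":-1,"linear":[0,0,0.006],"dr":[0,0,0]},{"hand":-1,"linear":[0,0,0],"dr":[0,0,0]}]' | egrep 'clock|eef|ft'
python3 -m inch '[{"hand":-1,"linear":[0,0,0.003],"dr":[0,0,0]},{"hand":-1,"linear":[0,0,0],"dr":[0,0,0]}]' | egrep 'clock|eef|ft'
```

```text
clock: 23.8
eef_pos: [0.6821, 0.0303, 0.0132]
ft_force: [-1.2, 0.4, 0.6]
clock: 25.0
eef_pos: [0.6129, 0.0301, -0.0097]
ft_force: [-5.2, 0.2, 10.4]
clock: 25.2
eef_pos: [0.6131, 0.0301, -0.0101]
ft_force: [-15.2, 1.2, 39.5]
```

```bash
python3 -m inch '[{"hand":-1,"linear":[0,0,-0.045],"dr":[0,0,0]},{"hand":0,"linear":[0.027,0,-0.04],"dr":[0,0,0]},{"hand":0,"linear":[0.027,0,-0.04],"dr":[0,0,0]},{"hand":0,"linear":[0.027,0,-0.04],"dr":[0,0,0]},{"hand":0,"linear":[0,0,0],"dr":[0,0,0]},{"hand":0,"linear":[0,0,0],"dr":[0,0,0]}]' | egrep 'clock|eef|ft'
python3 - <<'E'
from h import *
import pickle
s=snap('wrist','w4.png'); pickle.dump(s,open('w4.pkl','wb'));a=s['frame'].astype(int)
print(monitor.sense()['joint_pos'])
T=lambda *p:proj(s,np.array(p)).round()
for x in(.42,.46):print(x,T(x,.03,.08),T(x,.03,.03))
# handle: bright beech blob
for th in(120,):
    m=((a[...,1]>th)&(a[...,0]-a[...,2]>35)).astype(np.uint8);k,l,st,c=cv2.connectedComponentsWithStats(m)
    for i in range(1,k):
        if st[i][4]>60:
            r=cv2.minAreaRect(np.argwhere(l==i)[:,::-1].astype(np.float32)); print(c[i].round(1),st[i].tolist(),np.round(r[2],1),'z80',np.round(onz(s,*c[i],.08)*1000)[:2],'z32',np.round(onz(s,*c[i],.032)*1000)[:2])
# brown outline of tray
m=((a[...,0]-a[...,2]>18)&(a[...,1]<110)).astype(np.uint8);m=cv2.morphologyEx(m,cv2.MORPH_OPEN,np.ones((3,3)))
k,l,st,c=cv2.connectedComponentsWithStats(m)
i=1+np.argmax([st[j][4] if 250<c[j][0]<400 else 0 for j in range(1,k)]);print('tray',st[i],c[i])
r=cv2.minAreaRect(np.argwhere(l==i)[:,::-1].astype(np.float32));print(r)
sc=snap('scene');pickle.dump(sc,open('s4.pkl','wb'))
E
```

```text
clock: 25.8
eef_pos: [0.5329, 0.0301, 0.1529]
ft_force: [0.7, 0.1, 0.8]
[-8.06178297e-02  3.36398042e-01 -2.12990748e-01  1.02129543e+00
 -2.60994491e-05 -8.07399219e-02]
0.42 [321.  63.] [321.  73.]
0.46 [321. 115.] [321. 116.]
[43.9 13.1] [32, 0, 25, 28, 118] 37.3 z80 [ 385. -183.] z32 [ 370. -224.]
[321.8  84.9] [296, 78, 52, 14, 670] 90.0 z80 [436.  31.] z32 [431.  31.]
[599.2 135. ] [587, 124, 25, 24, 462] 90.0 z80 [476. 267.] z32 [479. 313.]
[120.8 158.6] [115, 126, 14, 64, 242] 79.5 z80 [ 496. -145.] z32 [ 503. -179.]
[613.8 150.5] [610, 141, 8, 18, 85] 14.0 z80 [489. 283.] z32 [494. 332.]
[277.6 154.4] [266, 143, 24, 24, 460] 90.0 z80 [493.  -8.] z32 [498. -15.]
[559.8 153.6] [550, 142, 21, 24, 401] 90.0 z80 [492. 237.] z32 [498. 277.]
[365.6 158.5] [354, 147, 24, 24, 459] 90.0 z80 [496.  69.] z32 [503.  76.]
[589.7 166.7] [578, 155, 24, 24, 447] 90.0 z80 [504. 266.] z32 [511. 312.]
[ 13.2 196. ] [0, 157, 28, 81, 761] 72.0 z80 [ 530. -249.] z32 [ 543. -303.]
[606.8 181.3] [602, 172, 10, 19, 123] 15.9 z80 [517. 285.] z32 [527. 334.]
[567.1 202.6] [556, 192, 23, 22, 390] 90.0 z80 [536. 254.] z32 [550. 297.]
[596.5 215.3] [589, 205, 16, 21, 232] 10.6 z80 [549. 284.] z32 [565. 333.]
[550.4 242.3] [540, 232, 22, 21, 348] 45.0 z80 [576. 247.] z32 [597. 289.]
[589.  241.1] [580, 232, 19, 19, 282] 90.0 z80 [574. 284.] z32 [596. 332.]
[320.7 270. ] [282, 269, 78, 3, 233] 90.0 z80 [605.  30.] z32 [632.  30.]
[427.2 357.4] [422, 347, 10, 22, 102] 74.1 z80 [710. 144.] z32 [757. 166.]
tray [  243    92   156   177 22357] [320.78378137 176.49004786]
((320.5, 179.99996948242188), (154.99996948242188, 175.99996948242188), -0.0)
```

```bash
python3 -m inch '[{"hand":0,"linear":[0.048,0.0005,0],"dr":[0,0,0]},{"hand":0,"linear":[0.048,0.0005,0],"dr":[0,0,0.1428]},{"hand":0,"linear":[0,0,0],"dr":[0,0,0.1428]},{"hand":0,"linear":[0,0,0],"dr":[0,0,0.1428]},{"hand":0,"linear":[0,0,0],"dr":[0,0,0.1428]},{"hand":0,"linear":[0,0,0],"dr":[0,0,0.1428]},{"hand":0,"linear":[0,0,0],"dr":[0,0,0.1428]},{"hand":0,"linear":[0,0,0],"dr":[0,0,0.1428]},{"hand":0,"linear":[0,0,0],"dr":[0,0,0.1428]},{"hand":0,"linear":[0,0,0],"dr":[0,0,0.1428]},{"hand":0,"linear":[0,0,0],"dr":[0,0,0.1428]},{"hand":0,"linear":[0,0,0],"dr":[0,0,0.1428]}]' >/dev/null
python3 -m inch '[{"hand":0,"linear":[0,0,0.03],"dr":[0,0,0]},{"hand":0,"linear":[0,0,0],"dr":[0,0,0]},{"hand":0,"linear":[0,0,0],"dr":[0,0,0]}]'
python3 -c "
from h import *
print(Rn.from_rotvec(monitor.sense()['tcp_rot']).as_matrix().round(3),monitor.sense()['joint_pos'].round(2) if hasattr(monitor.sense()['joint_pos'],'round') else monitor.sense()['joint_pos'])"
```

```text
clock: 27.4
eef_pos: [0.4353, 0.0312, 0.1214]
tcp_rot: [-2.219, -2.22, 0.003]
ft_force: [0.2, -0.3, 0.8]
opening: 0.504
gripper_force: 0.0
[[-0.001  1.    -0.003]
 [ 1.     0.001  0.   ]
 [ 0.    -0.003 -1.   ]] [-0.1   0.19 -0.5   0.88 -0.    1.47]
```

```bash
python3 -m inch '[{"hand":0,"linear":[0,0.002,0.04],"dr":[0,0,0]},{"hand":0,"linear":[0,0,0.04],"dr":[0,0,0]},{"hand":0,"linear":[0,0,0.024],"dr":[0,0,0]},{"hand":0,"linear":[0,0,0.01],"dr":[0,0,0]},{"hand":0,"linear":[0,0,0],"dr":[0,0,0]}]' | egrep 'eef|ft'
python3 -m inch '[{"hand":-1,"linear":[0,0,0],"dr":[0,0,0]},{"hand":-1,"linear":[0,0,0],"dr":[0,0,0]},{"hand":-1,"linear":[0,0,0],"dr":[0,0,0]},{"hand":-1,"linear":[0,0,0],"dr":[0,0,0]},{"hand":-1,"linear":[0,0,0],"dr":[0,0,0]},{"hand":-1,"linear":[0,0,0],"dr":[0,0,0]}]' 100
python3 -m inch '[{"hand":-1,"linear":[0,0,-0.005],"dr":[0,0,0]},{"hand":-1,"linear":[0,0,-0.01],"dr":[0,0,0]},{"hand":-1,"linear":[0,0,-0.015],"dr":[0,0,0]},{"hand":-1,"linear":[0,0,0],"dr":[0,0,0]}]'
```

```text
eef_pos: [0.4379, 0.0311, 0.0079]
ft_force: [1.3, 0.2, 0.3]
clock: 28.5
eef_pos: [0.4393, 0.0311, 0.0097]
tcp_rot: [2.22, 2.221, 0.003]
ft_force: [-1.7, 0.6, 6.9]
opening: 0.126
gripper_force: 98.4
clock: 28.9
eef_pos: [0.4397, 0.031, 0.0402]
tcp_rot: [2.219, 2.22, 0.003]
ft_force: [0.8, -0.7, -3.8]
opening: 0.124
gripper_force: 97.7
```

```bash
python3 -m inch '[{"hand":-1,"linear":[0,0,-0.01],"dr":[0,0,0]},{"hand":-1,"linear":[0,0.003,-0.02],"dr":[0,0,0]},{"hand":-1,"linear":[0,0.006,-0.025],"dr":[0,0,0]},{"hand":-1,"linear":[0.006,0.006,-0.025],"dr":[0,0,0]},{"hand":-1,"linear":[0.012,0.006,-0.018],"dr":[0,0,0]},{"hand":-1,"linear":[0.018,0.006,-0.01],"dr":[0,0,0]},{"hand":-1,"linear":[0.024,0.006,0],"dr":[0,0,0]},{"hand":-1,"linear":[0.026,0.004,0],"dr":[0,0,0]},{"hand":-1,"linear":[0.026,0,0],"dr":[0,0,0]},{"hand":-1,"linear":[0.026,0,0],"dr":[0,0,0]},{"hand":-1,"linear":[0.022,0,0],"dr":[0,0,0]},{"hand":-1,"linear":[0.016,0,0],"dr":[0,0,0]}]'
python3 -m inch '[{"hand":-1,"linear":[0.01,0,0],"dr":[0,0,0]},{"hand":-1,"linear":[0.006,0,0],"dr":[0,0,0]},{"hand":-1,"linear":[0,0,0],"dr":[0,0,0]}]'
python3 - <<'E'
from h import *
import pickle
s=snap('scene','s5.png');t=snap('top','t5.png');pickle.dump((s,t),open('s5.pkl','wb'))
e=np.array(monitor.sense()['eef_pos']);print(e)
for n,q,th in(('scene',s,85),('top',t,85)):
    a=q['frame'].astype(int);m=((a[...,1]>th)&(a[...,0]-a[...,2]>25)).astype(np.uint8);k,l,st,c=cv2.connectedComponentsWithStats(m)
    # deck top true z = TCP+.0526-.040 -> plug top +.012
    for i in range(1,k):
        if 20<st[i][4]<400:
            p=onz(q,*c[i],e[2]+.0246); r=p-e-[.127-.0,0,0]
            if abs(r[0])<.15 and abs(r[1])<.1: print(n,c[i].round(1),st[i].tolist(),'tray xy',np.round(r[:2]*1000))
E
```

```text
clock: 30.1
eef_pos: [0.4745, 0.2085, 0.1462]
tcp_rot: [-2.22, -2.222, 0.001]
ft_force: [0.7, -0.6, -2.8]
opening: 0.13
gripper_force: 97.9
clock: 30.4
eef_pos: [0.475, 0.2233, 0.1462]
tcp_rot: [-2.221, -2.222, 0.0]
ft_force: [-0.1, 0.0, -3.1]
opening: 0.129
gripper_force: 97.9
[0.47506705 0.22259454 0.14616528]
scene [461.6 215.6] [455, 211, 14, 10, 100] tray xy [-57.  47.]
scene [414.5 264.8] [367, 247, 95, 36, 168] tray xy [81.  7.]
scene [480.4 255.6] [475, 251, 12, 10, 85] tray xy [18. 95.]
scene [476.1 267.4] [470, 263, 13, 10, 103] tray xy [44. 94.]
scene [466.9 280.8] [463, 276, 9, 10, 53] tray xy [75. 87.]
top [227.3 132. ] [193, 130, 72, 15, 203] tray xy [66. -1.]
top [246.8 193.3] [242, 189, 11, 10, 84] tray xy [-67. -49.]
```

Both leftover plugs are still on the deck above the tote. Now I'll tip the +y end down.

```bash
python3 -m inch '[{"hand":-1,"linear":[0,0,0],"dr":[0,-0.13,0]},{"hand":-1,"linear":[0,0,0],"dr":[0,-0.13,0]},{"hand":-1,"linear":[0,0,0],"dr":[0,-0.1,0]},{"hand":-1,"linear":[0,0,0],"dr":[0,-0.07,0]},{"hand":-1,"linear":[0,0,0],"dr":[0,-0.07,0]},{"hand":-1,"linear":[0,0,0],"dr":[0,-0.07,0]},{"hand":-1,"linear":[0,0,0],"dr":[0,-0.08,0]},{"hand":-1,"linear":[0,0,0],"dr":[0,-0.08,0]},{"hand":-1,"linear":[0,0,0],"dr":[0,-0.06,0]},{"hand":-1,"linear":[0,0,0],"dr":[0,0,0]},{"hand":-1,"linear":[0,0,0],"dr":[0,0,0]},{"hand":-1,"linear":[0,0,0],"dr":[0,0,0]}]'
python3 - <<'E'
from h import *
import pickle
s=snap('scene','s6.png');t=snap('top','t6.png')
st=monitor.sense();print(Rn.from_rotvec(st['tcp_rot']).as_matrix().round(2).tolist(),np.round(st['joint_pos'],2))
for n,q in(('scene',s),('top',t)):
    a=q['frame'].astype(int);m=((a[...,1]>70)&(a[...,0]-a[...,2]>25)).astype(np.uint8);k,l,sa,c=cv2.connectedComponentsWithStats(m)
    for i in range(1,k):
        p=onz(q,*c[i],.017)
        if 15<sa[i][4]<400 and .4<p[0]<.7 and .0<p[1]<.42: print(n,c[i].round(1),sa[i].tolist(),np.round(p[:2]*1000))
E
```

```text
clock: 31.7
eef_pos: [0.4756, 0.2228, 0.1468]
tcp_rot: [1.759, 1.757, -0.73]
ft_force: [0.2, -0.4, -2.5]
opening: 0.134
gripper_force: 98.2
[[0.0, 1.0, 0.0], [0.71, -0.0, -0.71], [-0.71, 0.0, -0.71]] [ 0.68  0.82  0.28  1.59 -0.59  2.42]
scene [415.6 265.4] [389, 235, 56, 65, 153] [563. 217.]
scene [480.7 255.7] [475, 251, 12, 10, 92] [480. 329.]
scene [496.8 258.7] [494, 256, 7, 6, 27] [473. 360.]
top [191.  174.1] [187, 172, 8, 6, 34] [606. 346.]
top [181.9 218.2] [180, 216, 5, 6, 24] [494. 362.]
```

```bash
python3 -m inch '[{"hand":-1,"linear":[0,0,0],"dr":[0,0.1317,0]},{"hand":-1,"linear":[0,0,0],"dr":[0,0.1317,0]},{"hand":-1,"linear":[0,0,0],"dr":[0,0.1317,0]},{"hand":-1,"linear":[0,0,0],"dr":[0,0.1317,0]},{"hand":-1,"linear":[0,0,0],"dr":[0,0.1317,0]},{"hand":-1,"linear":[0,0,0],"dr":[0,0.1315,0]},{"hand":-1,"linear":[-0.03,0,0],"dr":[0,0,0]},{"hand":-1,"linear":[-0.04,0,0],"dr":[0,0,0]},{"hand":-1,"linear":[-0.04,0,0],"dr":[0,0,0]},{"hand":-1,"linear":[-0.04,0,0],"dr":[0,0,0]},{"hand":-1,"linear":[-0.04,0,0],"dr":[0,0,0]},{"hand":-1,"linear":[0,0,0],"dr":[0,0,0]}]'
python3 - <<'E'
from h import *
s=snap('scene','s7.png');t=snap('top','t7.png')
e=np.array(monitor.sense()['eef_pos'])
for n,q in(('scene',s),('top',t)):
    a=q['frame'].astype(int);m=((a[...,1]>75)&(a[...,0]-a[...,2]>25)).astype(np.uint8);k,l,sa,c=cv2.connectedComponentsWithStats(m)
    for i in range(1,k):
        if not 15<sa[i][4]<500: continue
        p=onz(q,*c[i],e[2]+.0246);r=p-e-[.127,0,0];b=onz(q,*c[i],.02)
        if abs(r[0])<.15 and abs(r[1])<.1: print(n,'tray?',c[i].round(1),sa[i].tolist(),np.round(r[:2]*1000))
        elif .44<b[0]<.64 and .22<b[1]<.39: print(n,'tote',np.round(b[:2]*1000),sa[i][4])
import pickle
o=pickle.load(open('s0.pkl','rb'))['scene']['frame'].astype(int)
d=np.abs(s['frame'].astype(int)-o).sum(2);print('tote px changed',[(int(x),int(y)) for y,x in np.argwhere(d[230:320,420:520]>120)[::12]+[230,420]])
E
```

```text
clock: 33.0
eef_pos: [0.4749, 0.0285, 0.1471]
tcp_rot: [2.225, 2.214, -0.001]
ft_force: [-0.3, -0.1, -2.6]
opening: 0.128
gripper_force: 98.4
scene tray? [305.6 224.1] [267, 209, 79, 31, 165] [81.  3.]
scene tote [489. 262.] 89
scene tote [502. 290.] 100
scene tote [483. 328.] 95
scene tote [517. 260.] 98
scene tote [471. 360.] 32
scene tote [516. 327.] 108
scene tote [553. 272.] 111
scene tote [557. 312.] 118
scene tote [539. 346.] 61
scene tote [588. 266.] 57
scene tote [572. 349.] 68
top tray? [327.7 132.8] [303, 132, 44, 4, 100] [ 68. -28.]
top tote [601. 346.] 92
top tote [602. 300.] 92
top tote [590. 266.] 69
top tote [549. 349.] 228
top tote [554. 308.] 94
top tote [550. 268.] 88
top tote [513. 323.] 100
top tote [498. 270.] 249
top tote [493. 357.] 79
top tote [479. 325.] 99
tote px changed [(498, 254), (500, 256), (500, 258), (483, 278), (483, 281)]
```

```bash
python3 -m inch '[{"hand":-1,"linear":[-0.008,-0.004,0],"dr":[0,0,0]},{"hand":-1,"linear":[-0.016,-0.008,0],"dr":[0,0,0]},{"hand":-1,"linear":[-0.023,-0.012,0],"dr":[0,0,0]},{"hand":-1,"linear":[-0.025,-0.012,0],"dr":[0,0,0]},{"hand":-1,"linear":[-0.025,-0.012,0],"dr":[0,0,0]},{"hand":-1,"linear":[-0.025,-0.012,0],"dr":[0,0,0]},{"hand":-1,"linear":[-0.025,-0.012,0],"dr":[0,0,0]},{"hand":-1,"linear":[-0.025,-0.012,0],"dr":[0,0,0]},{"hand":-1,"linear":[-0.023,-0.012,0],"dr":[0,0,0]},{"hand":-1,"linear":[-0.018,-0.01,0],"dr":[0,0,0]},{"hand":-1,"linear":[-0.014,-0.008,0],"dr":[0,0,0]},{"hand":-1,"linear":[-0.009,-0.006,0],"dr":[0,0,0]}]'
python3 -m inch '[{"hand":-1,"linear":[0,0,0],"dr":[0,0,0]},{"hand":-1,"linear":[0,0,0],"dr":[0,0,0]}]' | egrep 'eef'
python3 - <<'E'
from h import *
import pickle
s=snap('scene','s8.png');t=snap('top','t8.png')
for P in([.6756,.233,.157],[.6756,.209,.167]): print(proj(s,np.array(P)).round(1),proj(t,np.array(P)).round(1))
a=cv2.imread('pics/s6.png').astype(int);m=((a[...,1]>70)&(a[...,2]-a[...,0]>25)).astype(np.uint8);k,l,sa,c=cv2.connectedComponentsWithStats(m)
i=[j for j in range(1,k) if abs(c[j][0]-415.6)<1][0];print(sa[i]); p=np.argwhere(l==i);print(p[p[:,1].argmin()],p[p[:,1].argmax()])
print(np.round(monitor.sense()['joint_pos'],2))
E
```

```text
clock: 34.3
eef_pos: [0.3547, -0.2032, 0.1464]
tcp_rot: [2.22, 2.222, -0.001]
ft_force: [0.0, 0.4, -2.6]
opening: 0.129
gripper_force: 98.3
eef_pos: [0.3553, -0.2023, 0.1463]
[416.9 267.4] [223.9 130.8]
[403.3 258.3] [233.8 129.6]
[389 235  56  65 153]
[235 389] [298 444]
[-0.7   0.11 -0.53  0.93  0.    0.87]
```

The tilted-pose check confirms the 33.6 mm offset lies along the tool, so the trough mouth will end up about 40 mm inside the carton rim. Pouring now.

```bash
python3 -m inch '[{"hand":-1,"linear":[0,0,0],"dr":[0,0.13,0]},{"hand":-1,"linear":[0,0,0],"dr":[0,0.13,0]},{"hand":-1,"linear":[0,0,0],"dr":[0,0.1,0]},{"hand":-1,"linear":[0,0,0],"dr":[0,0.07,0]},{"hand":-1,"linear":[0,0,0],"dr":[0,0.07,0]},{"hand":-1,"linear":[0,0,0],"dr":[0,0.07,0]},{"hand":-1,"linear":[0,0,0],"dr":[0,0.08,0]},{"hand":-1,"linear":[0,0,0],"dr":[0,0.08,0]},{"hand":-1,"linear":[0,0,0],"dr":[0,0.06,0]},{"hand":-1,"linear":[0,0,0],"dr":[0,0,0]},{"hand":-1,"linear":[0,0,0],"dr":[0,0,0]},{"hand":-1,"linear":[0,0,0],"dr":[0,0,0]}]'
python3 - <<'E'
from h import *
import pickle
s=snap('scene','s9.png');t=snap('top','t9.png')
st=monitor.sense();print(Rn.from_rotvec(st['tcp_rot']).as_matrix().round(2).tolist(),np.round(st['joint_pos'],2))
o=pickle.load(open('s0.pkl','rb'))
for n,q in(('scene',s),('top',t)):
    a=q['frame'].astype(int);m=((a[...,1]>95)&(a[...,0]-a[...,2]>25)).astype(np.uint8);k,l,sa,c=cv2.connectedComponentsWithStats(m)
    for i in range(1,k):
        p=onz(q,*c[i],.012)
        if 12<sa[i][4]<400 and .42<p[0]<.65 and -.36<p[1]<-.15: print(n,c[i].round(1),sa[i].tolist(),np.round(p[:2]*1000))
E
```

```text
clock: 35.8
eef_pos: [0.3556, -0.2027, 0.1466]
tcp_rot: [-1.757, -1.76, -0.731]
ft_force: [0.7, -0.4, -2.5]
opening: 0.124
gripper_force: 98.6
[[-0.0, 1.0, -0.0], [0.71, 0.0, 0.71], [0.71, 0.0, -0.71]] [-1.04  0.68 -0.03  1.58  0.37  0.4 ]
top [451.8 205. ] [450, 201, 5, 9, 32] [ 539. -312.]
top [459.6 205.6] [456, 201, 8, 10, 63] [ 538. -332.]
```

```bash
python3 -m inch '[{"hand":-1,"linear":[0,0,0],"dr":[0,0.08,0]},{"hand":-1,"linear":[0,0,0],"dr":[0,0.07,0]},{"hand":-1,"linear":[0,0,0],"dr":[0,0,0]},{"hand":-1,"linear":[0,0,0],"dr":[0,0,0]},{"hand":-1,"linear":[0,0,0],"dr":[0,0,0]},{"hand":-1,"linear":[0,0,0],"dr":[0,-0.134,0]},{"hand":-1,"linear":[0,0,0],"dr":[0,-0.134,0]},{"hand":-1,"linear":[0,0,0],"dr":[0,-0.134,0]},{"hand":-1,"linear":[0,0,0],"dr":[0,-0.134,0]},{"hand":-1,"linear":[0,0,0],"dr":[0,-0.134,0]},{"hand":-1,"linear":[0,0,0],"dr":[0,-0.134,0]},{"hand":-1,"linear":[0,0,0],"dr":[0,-0.136,0]}]' | egrep 'clock|eef|rot|ft'
python3 -m inch '[{"hand":-1,"linear":[0.02,0.008,0],"dr":[0,0,0]},{"hand":-1,"linear":[0.03,0.012,0],"dr":[0,0,0]},{"hand":-1,"linear":[0.03,0.015,0],"dr":[0,0,0]},{"hand":-1,"linear":[0.03,0.015,0],"dr":[0,0,0]},{"hand":-1,"linear":[0.03,0.012,0],"dr":[0,0,0]},{"hand":-1,"linear":[0.03,0.01,0],"dr":[0,0,0]},{"hand":-1,"linear":[0.03,0.008,0],"dr":[0,0,0]},{"hand":-1,"linear":[0.02,0.003,0],"dr":[0,0,0]},{"hand":-1,"linear":[0.012,0,0],"dr":[0,0,0]},{"hand":-1,"linear":[0,0,0],"dr":[0,0,0]}]'
python3 - <<'E'
from h import *
s=snap('scene','s10.png');t=snap('top','t10.png')
for n,q in(('scene',s),('top',t)):
    a=q['frame'].astype(int);m=((a[...,1]>95)&(a[...,0]-a[...,2]>25)).astype(np.uint8);k,l,sa,c=cv2.connectedComponentsWithStats(m)
    for i in range(1,k):
        p=onz(q,*c[i],.012)
        if 12<sa[i][4]<400 and .42<p[0]<.65 and -.36<p[1]<-.15: print(n,c[i].round(1),sa[i].tolist(),np.round(p[:2]*1000))
E
```

```text
clock: 37.1
eef_pos: [0.3555, -0.2028, 0.1481]
tcp_rot: [2.216, 2.215, -0.004]
ft_force: [0.5, 0.7, -2.4]
clock: 38.1
eef_pos: [0.4374, 0.0304, 0.1467]
tcp_rot: [2.219, 2.224, 0.001]
ft_force: [0.6, 0.8, -2.8]
opening: 0.129
gripper_force: 98.4
scene [208.7 180.9] [205, 179, 9, 5, 25] [ 534. -330.]
top [411.1 178.9] [401, 175, 37, 16, 86] [ 604. -211.]
top [467.7 198.5] [444, 175, 31, 62, 129] [ 556. -353.]
top [460.1 221.3] [458, 212, 5, 20, 74] [ 498. -331.]
```

```bash
python3 - <<'E'
from h import *
import pickle
o=pickle.load(open('s0.pkl','rb'))
for n,f,b in(('top','t10.png',(172,242,412,476)),('scene','s10.png',(150,218,175,275))):
    q=o[n]; a=cv2.imread('pics/'+f)[:,:,::-1].astype(int)
    d=cv2.GaussianBlur(np.abs(a-q['frame'].astype(int)).sum(2).astype(np.float32),(3,3),0)
    y0,y1,x0,x1=b; m=np.zeros(d.shape,np.uint8);m[y0:y1,x0:x1]=d[y0:y1,x0:x1]>28
    k,l,sa,c=cv2.connectedComponentsWithStats(m)
    for i in range(1,k):
        if sa[i][4]>8: print(n,c[i].round(1),sa[i].tolist(),np.round(onz(q,*c[i],.016)[:2]*1000))
    if n=='top':
        for r in range(178,240,1): print(r,''.join('#' if v>28 else '.' for v in d[r,415:474]))
E
```

```text
top [446.1 203.1] [412, 172, 64, 70, 3680] [ 543. -297.]
top [421.5 218.7] [421, 214, 2, 10, 19] [ 503. -234.]
178 ###########################################################
179 ###########################################################
180 ###########################################################
181 ###########################################################
182 ###########################################################
183 ###########################################################
184 ###########################################################
185 ###########################################################
186 .##########################################################
187 ....#######################################################
188 #.....#####################################################
189 ##....#...#####################.###########################
190 ###.................####............#######################
191 ###......##########......##########..######################
192 ###......###########################..#####################
193 ###......################
[... 2337 characters left out ...]
#
230 ###......###############################..#################
231 ###.......##############################.##################
232 ###........##########....##############..##################
233 ###......................................##################
234 ###.....................................###################
235 ##.....................................####################
236 .......................................####################
237 ........................................###################
238 .........................................##################
239 .........................................##################
scene [247.7 182.6] [203, 150, 72, 65, 2757] [ 500. -235.]
```

```bash
python3 - <<'E'
from h import *
import pickle
a=cv2.imread('pics/t10.png')[:,:,::-1].astype(np.float32); a=cv2.GaussianBlur(a,(3,3),0)
g=a[...,1]/a[...,0]
for r in range(184,236,2): print(r,' '.join('%2d'%(v*100) for v in g[r,418:472:2]))
print(a[185:236:5,418:472:6].sum(2).astype(int))
E
```

```text
184 81 80 80 81 81 81 81 81 81 81 81 81 81 81 81 81 81 81 81 81 81 80 80 78 78 79 83
186 81 80 80 81 81 81 81 81 82 81 81 81 81 81 81 81 81 81 80 81 81 80 80 78 79 80 84
188 80 80 80 81 81 81 81 81 81 81 82 81 81 81 81 81 81 81 81 81 81 81 80 79 79 79 83
190 79 80 80 80 80 80 80 80 81 81 81 80 80 80 80 80 81 81 81 81 81 81 80 78 78 79 82
192 79 80 80 80 80 79 80 80 80 80 80 80 80 80 80 80 80 80 81 81 81 81 80 78 78 78 82
194 80 79 80 80 80 79 79 80 80 80 80 80 80 80 80 79 80 80 81 81 81 81 80 79 78 79 82
196 80 80 79 80 79 79 80 80 79 80 80 80 80 80 80 80 80 80 80 81 81 81 80 79 78 79 81
198 79 80 80 80 80 80 80 80 79 79 79 80 79 80 79 79 79 80 80 81 81 81 80 79 79 79 81
200 80 80 80 80 79 79 79 80 80 79 80 80 80 80 80 81 81 81 80 81 82 82 81 79 79 79 81
202 79 79 79 79 80 79 79 80 79 80 83 83 82 82 81 83 83 83 82 84 84 84 84 81 79 79 81
204 80 79 80 80 80 79 79 79 79 83 84 84 83 83 83 83 83 83 84 85 86 85 85 83 79 79 80
206 80 79 79 80 80 80 80 79 80 83 83 83 83 83 83 84 84 83 84 87 87 85 85 84 80 79 81
208 79 79 80 80 79 80 80 80 80 82 83 83 83 83 83 83 83 83 84 88 87 85 84 83 79 7
[... 839 characters left out ...]
 80 80 78 79 79
230 79 80 80 79 79 79 79 79 80 79 79 79 80 79 79 79 79 79 80 80 80 81 81 80 78 78 80
232 79 80 80 79 79 79 79 79 79 79 79 79 79 80 80 79 79 79 79 80 80 80 81 79 79 79 80
234 79 80 80 80 80 80 80 79 80 79 79 80 79 79 80 79 79 79 80 80 80 80 80 79 79 79 81
[[273 313 317 314 318 312 286 275 144]
 [203 235 236 277 247 247 289 278 145]
 [197 213 213 215 215 218 279 271 146]
 [193 213 212 191 203 196 232 287 146]
 [190 208 207 226 232 222 253 351 163]
 [193 214 213 215 211 219 202 306 148]
 [194 211 214 212 216 215 203 291 144]
 [197 213 214 211 212 214 198 282 145]
 [187 191 195 193 189 194 194 280 143]
 [184 189 183 182 183 174 191 279 143]
 [179 202 198 201 195 195 233 248 214]]
```

The chroma map shows three adjacent plugs in the carton, a 30 px by 10 px band at rows 201–211. I'll set the tray down and release.

```bash
python3 -m inch '[{"hand":-1,"linear":[0,0,0.03],"dr":[0,0,0]},{"hand":-1,"linear":[0,0,0.035],"dr":[0,0,0]},{"hand":-1,"linear":[0,0,0.03],"dr":[0,0,0]},{"hand":-1,"linear":[0,0,0.02],"dr":[0,0,0]},{"hand":-1,"linear":[0,0,0.01],"dr":[0,0,0]},{"hand":-1,"linear":[0,0,0.006],"dr":[0,0,0]},{"hand":-1,"linear":[0,0,0.004],"dr":[0,0,0]},{"hand":-1,"linear":[0,0,0.001],"dr":[0,0,0]},{"hand":-1,"linear":[0,0,0],"dr":[0,0,0]}]'
```

```text
clock: 39.1
eef_pos: [0.4387, 0.029, 0.0108]
tcp_rot: [2.221, 2.221, 0.001]
ft_force: [-0.6, 0.1, -3.1]
opening: 0.128
gripper_force: 98.3
```

```bash
python3 -m inch '[{"hand":-1,"linear":[0,0,0.001],"dr":[0,0,0]},{"hand":-1,"linear":[0,0,0.001],"dr":[0,0,0]},{"hand":-1,"linear":[0,0,0],"dr":[0,0,0]}]' | egrep 'eef|ft'
python3 -m inch '[{"hand":-0.4,"linear":[0,0,0],"dr":[0,0,0]},{"hand":-0.2,"linear":[0,0,0],"dr":[0,0,0]},{"hand":-0.1,"linear":[0,0,0],"dr":[0,0,0]},{"hand":-0.1,"linear":[0,0,0],"dr":[0,0,0]},{"hand":-0.1,"linear":[0,0,-0.03],"dr":[0,0,0]},{"hand":-0.1,"linear":[0,0,-0.04],"dr":[0,0,0]},{"hand":-0.1,"linear":[0,0,-0.045],"dr":[0,0,0]},{"hand":-0.1,"linear":[0,-0.03,-0.03],"dr":[0,0,0]},{"hand":-0.1,"linear":[0.02,-0.04,0],"dr":[0,0,0]},{"hand":-0.1,"linear":[0.03,-0.03,0],"dr":[0,0,0]},{"hand":-0.1,"linear":[0.04,0,0],"dr":[0,0,0]},{"hand":-0.1,"linear":[0,0,0],"dr":[0,0,0]}]'
python3 - <<'E'
from h import *
import pickle
o=pickle.load(open('s0.pkl','rb'))
s=snap('scene','s11.png');t=snap('top','t11.png')
a=cv2.GaussianBlur(t['frame'].astype(np.float32),(3,3),0);g=a[...,1]/a[...,0]
for r in range(196,218,2): print(r,' '.join('%2d'%(v*100) for v in g[r,430:472:2]))
for n,q in(('scene',s),('top',t)):
    d=np.abs(q['frame'].astype(int)-o[n]['frame'].astype(int)).sum(2)
    for k,X in dict(org=(.769,.127,.03),glue=(.77,-.181,.08),brush=(.335,-.205,.02)).items():
        u,v=proj(q,np.array(X)).astype(int); w=d[max(v-14,0):v+15,u-18:u+19]; print(n,k,'diff mean',w.mean().round(1),'n>90',int((w>90).sum()))
    b=q['frame'].astype(int);m=((b[...,1]>90)&(b[...,0]-b[...,2]>25)).astype(np.uint8);k_,l,sa,c=cv2.connectedComponentsWithStats(m)
    for i in range(1,k_):
        p=onz(q,*c[i],.03)
        if 15<sa[i][4]<500 and .41<p[0]<.67 and -.07<p[1]<.13: print(n,'tray area',c[i].round(1),sa[i].tolist(),np.round(p[:2]*1000))
E
```

```text
eef_pos: [0.4388, 0.0291, 0.0097]
ft_force: [-4.9, -0.0, 18.2]
clock: 40.6
eef_pos: [0.3374, 0.1225, 0.1536]
tcp_rot: [-2.216, -2.227, -0.003]
ft_force: [0.6, -0.3, -0.3]
opening: 0.449
gripper_force: 0.0
196 80 81 81 81 80 80 81 81 81 81 81 81 81 80 80 80 80 78 78 79 81
198 81 81 81 80 80 81 81 80 80 81 81 80 80 81 80 80 80 79 78 78 81
200 80 81 80 80 81 82 82 81 81 82 82 82 81 81 82 81 80 79 78 79 80
202 80 80 80 82 84 86 85 83 83 84 84 84 83 83 84 84 83 81 78 78 80
204 80 80 81 84 86 86 85 84 84 85 84 85 86 85 86 85 84 82 77 78 80
206 80 80 81 85 85 85 84 84 84 84 85 85 85 87 87 85 84 83 79 78 80
208 81 81 81 84 84 85 84 84 84 84 85 85 85 88 87 85 84 82 79 78 80
210 81 81 81 82 83 84 83 82 82 83 83 83 82 84 85 83 82 79 78 78 80
212 81 81 81 81 81 81 81 81 81 81 80 81 81 80 81 81 80 79 78 78 81
214 81 81 81 81 80 80 81 81 81 80 80 81 81 80 80 80 80 79 78 78 81
216 80 81 81 80 81 81 81 81 81 81 80 81 81 80 80 80 80 79 78 78 81
scene org diff mean 6.9 n>90 0
scene glue diff mean 8.7 n>90 0
scene brush diff mean 122.1 n>90 843
top org diff mean 30.2 n>90 0
top glue diff mean 29.3 n>90 0
top brush diff mean 58.0 n>90 58
top tray area [319.2 163.2] [286, 162, 63, 3, 99] [636.  22.]
top tray area [315.  241.9] [306, 240, 19, 5, 75] [440.  29.]
```

```bash
python3 -c "
from h import *
print(order.close_job())"
```

```text
the job is handed in; nothing more can be done
None
```

The job is handed in at about 41 s: three plugs are in the carton (seen in the top camera), the two left-overs were tipped into the tote before the pour, and the tray stands back on the bench with its lid shut and the gripper released. The organiser and glue jar look unmoved; I couldn't confirm the brush by camera because the arm covered it, but no move went near it.

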